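# Pack a book order, dial its count and raise the pick-up flag

## Robot

A 7-joint arm with a two-finger parallel gripper is mounted at the origin on the work surface. World frame = base frame: x ahead of the robot, y to its left, z up, the work surface at z = 0. Lengths are in m, angles in rad, forces in N, time in s.
With the tool pointing down it reaches from about 0.425 to 0.925 m from the base axis. Payload 6.8 kg.
Tool frame: the origin (TCP) lies at the very end of the fingers, on their centre line; the grasp point (between the pads) lies 19 mm behind it (bot.grasp_offset is the distance from the TCP to the grasp point, in m); z points along the fingers, y is the direction in which the jaws open and shut (so a half turn about z gives the same grasp; the last joint's range is limited). The gripper opens to 85 mm and grips with 20 to 120 N. Pads are 22 mm wide; open, the fingers measure 114 mm over their backs; the gripper's body (76 mm by 85 mm) begins 54 mm behind the grasp point. The pads swing forward as they close: fully open they stand 13 mm farther back than shut.
Start: joints at [-1.387, 0.477, 0.022, 1.555, -0.011, 1.109, -0.083], TCP at [0.194, 0.646, 0.231] pointing down, gripper open.
Joint ranges: [-2.96, 2.96], [-0.34, 2.1], [-1.41, 1.46], [0.24, 2.44], [-1.37, 4.51], [0.17, 1.92], [-2.96, 2.96]. Speed limits (rad/s): [2.39, 2.39, 3.14, 3.14, 3.14, 3.14, 3.14].

## Interface

Orientations are given as a unit quaternion [w, x, y, z].
In Python, from station import monitor, cams, bot, finder gives the robot as it stands.
- The arm moves only by the tool jog_arm, never from a script. Its argument "plan" is a list of rows, each an object of numbers: "x", "y", "z": the shift along the tool's x, y, z as a fraction of full scale; "wx", "wy", "wz": the turn, a rotation vector about the tool's x, y, z as a fraction of full scale. A call has 1 to 12 rows; each row is the pose to reach, as a shift and turn from the pose measured when the call began, along the tool's axes at that moment, turning the shorter way round; what a row does not reach only later rows make up. Full scale, the value 1, is 20 cm for a shift and 180 degrees for a turn. A row lasts 1/12 s, in which the tool goes at most 41.7 mm and 7.16 degrees, less where a joint would pass 70% of its speed; a pose out of reach is approached as far as the arm can. A call with a number of a shift or a turn outside -1 to 1 is refused whole. A call with a gripper value outside its range is refused whole. "hand" is the opening, from -1 (shut) to 1 (fully open), set as the call begins (left out, the last holds). The fingers move at their own pace and stop on an object; "grip_force" is the grip in N (left out, the last holds). Time passes only in rows, so rows that repeat a pose let the fingers close. It gives the time, the measured TCP pose, the force and the opening at its end, in the units of the state.
- monitor.get_obs(): the state, without advancing time (a new reading comes with each control period).
- cams.read_camera(name): name is "side" or "top" or "wrist"; returns the picture (384x512x3 uint8, red, green, blue); there is no depth.
- cams.get_calibration(name): a dict with "fx", "fy", "cx", "cy" (pixels), "extrinsics" (4x4, takes a point from world to camera coordinates). Camera axes: x right, y down, z forward; pixel columns grow to the right and rows downward; lengths in m; the calibration is good to about 2 mm. A picture is of the moment at which its call begins: read the wrist's pose just before it. get_calibration takes no time and is no camera call; for the wrist camera it gives the pose at the moment of the call.
- bot.hand_in(): hands the job in, once; it reports no verdict.
Trained networks look in the newest picture that a camera, given by its name, has taken for a name from the list of things; names that differ only in an ending like _2 or _b are one class to them, and where a whole thing is asked for, a point or a joint stands for the part that bears it (a point fixed in the world has none). Each returns a list of dicts, best first, with "confidence" (0 to 1); they miss things now and then, are a little off and sometimes report something else, mostly with a low value. They report only what shows in the picture. A call takes as long as a camera call.
- finder.find_in(camera, target): "bbox" ([left, top, width, height] in pixels, round what is visible of it).
- finder.place_of(camera, target): "location" ([column, row] in pixels: a listed point, or the origin of a listed thing).
The state is a dict: "t": time; "q": joint angles; "joint_vel": joint speeds; "joint_torque": joint torques, N m; "eef_pos": TCP position; "tool_rot": TCP orientation; "contact_force": force on the tool from outside, world axes, zero at the start; "torque": the same for the moment, N m; "gripper_width": opening from 0.0 (shut) to 1.0 (fully open).
Only numpy, scipy, OpenCV 4.12 (cv2) and the standard library are available. Lean on these libraries where they do the work, as an engineer would, in place of code of your own. Each camera call takes 0.05 s, during which the arm holds its last target. There are 200 camera calls.

## Task

Pack this book order: lay the yellow safety cutter that was left in the carton flat on the green cutting mat, and lay every pocket book on the bench flat on the carton's floor, side by side. Roll the console's thumbwheel until the number standing straight up between the red marks is the number of books packed. Only when all that is done, press the yellow tab right down so that the orange flag tips up and stays up; leave the other things on the bench alone.

Things in the scene. Friction and masses are not known exactly. Their poses are not given: they have to be found in the camera images.
- carton: open shallow cardboard carton fixed to the bench, outside 246 (x) x 260 (y) x 50 high, walls and floor 5 thick, so inside 236 x 250; origin at the centre of its underside, x and y along its sides, z up. It holds the books side by side in two rows (across x) of three, all lying on its floor
- mat: green cutting mat fixed to the bench, 120 (x) x 200 (y) x 3 thick; origin at the centre of its underside
- cutter_mid (a point): yellow safety cutter with a black end, a loose bar 150 (x) x 30 (y) x 18 (z), 90 g; the point is its centre. It starts lying flat on the carton's floor
- console: grey tally console fixed to the bench, 170 (x) x 150 (y), deck 75 high; origin at the centre of its underside, x away from the robot, z up. Carries the thumbwheel on its +y half and the flag rocker on its -y half
- wheel (a joint): thumbwheel on edge in the console, axle along console y. Rad, 0 to 5.498; grows as its top is rolled to the console's +x (away from the robot). White faces bear 0 to 7, upright as seen from the robot; number k stands straight up between the red marks at k x 0.785. No clicks: light friction (0.06 N m) holds it anywhere, also between numbers
- wheel_axle (a point): centre of the thumbwheel on its axle, 62 above the bench; axes as the console's. Drum and faces reach radius 46, 36 wide. Eight black ribs (bars 8 thick along the axle, centred at radius 56, reaching 60) stand half-way between numbers: with a number up, ribs lie 0.393 rad either side of the top. A fingertip 11 below the ribs' top height pushes a rib along
- wheel_top (a point): fixed point level with the ribs' highest reach, 122 above the bench, straight over the axle, where the number is read. Dark cheeks 45 apart flank the wheel, up to 97 above the bench, with red marks on them up to 104
- flag (a joint): flag rocker, a see-saw bar along the console's x: yellow press tab 36 x 36 at the end nearest the robot, orange flag plate 50 x 50 at the far end. Value in rad, 0 (tab up, flag down) to 0.6 (tab pressed right down, flag tipped up, at its stop). Friction (0.13 N m) holds it where it is left; pressing the tab takes about 2 N
- flag_tab (a point): centre of the top of the rocker's yellow press tab; moves with it, on a circle of 75 about the pivot: about 141 above the bench at the start, about 97 when right down
- flag_pivot (a point): the rocker's pivot, on the console, 115 above the bench; x, y, z axes as the console's
- book1_mid (a point): dark blue slipcased pocket book with a white label, a rigid block 105 (x) x 50 (y) x 34 (z), about 160 g, lying on the bench; the point is its centre. Always there
- book2_mid (a point): red slipcased pocket book with a white label, a rigid block 105 (x) x 50 (y) x 34 (z), about 160 g, lying on the bench; the point is its centre. Always there
- book3_mid (a point): purple slipcased pocket book with a white label, a rigid block 105 (x) x 50 (y) x 34 (z), about 160 g, lying on the bench; the point is its centre. May be absent (then it reads None): three to five books are there
- book4_mid (a point): green slipcased pocket book with a white label, a rigid block 105 (x) x 50 (y) x 34 (z), about 160 g, lying on the bench; the point is its centre. May be absent (then it reads None): three to five books are there
- book5_mid (a point): orange slipcased pocket book with a white label, a rigid block 105 (x) x 50 (y) x 34 (z), about 160 g, lying on the bench; the point is its centre. May be absent (then it reads None): three to five books are there
- tape_roll: bystander, to be left alone: roll of brown parcel tape standing on its flat side, 90 across, 48 high; origin at the centre of its underside
- mug: bystander, to be left alone: white mug, 80 across, 90 high; origin at the centre of its underside
- stapler: bystander, to be left alone: black and red stapler 130 x 36 x 44; origin at the centre of its underside
- note_pad: bystander, to be left alone: pink note block 76 x 76 x 30; origin at the centre of its underside
- glue: bystander, to be left alone: white bottle with a blue label, 52 across, 130 high; origin at the centre of its underside
- tin: bystander, to be left alone: tin with a green label, 70 across, 70 high; origin at the centre of its underside
- pen_cup: bystander, to be left alone: dark steel pen cup 76 across, 100 high; origin at the centre of its underside

How it is judged:
By the outcome, as a careful person would: the job done as asked, in the order asked, and still so for the second after the job is handed in, with the robot touching nothing.
Of book3, book4, book5 only 1 to 3 are there at a start; the rules pass over those that are not, and their reading is None.
At some moment in a run one of book1, book2, book3, book4, book5, cutter may be knocked a few centimetres aside while the robot is not near it.
Once in a run the grip may slacken for a moment while it holds something.
It also fails if it takes over 210 s, if anything falls off the work surface, if the arm or the gripper's body presses on something with over 40 N, if the wrist force passes 120 N, or if a joint passes its speed limit or range.

## Working session

There is one attempt and no reset: what is moved stays moved. The work goes in short steps, Python scripts to look and compute and a tool call to move; the robot and the scene stay as the last step left them, time stands still between calls to the robot, and variables do not carry over. Pictures are saved under pics/ and viewed, about 12 in all and at most 16, crops included, and the job is handed in when it is done.

Besides the shell and the picture viewer there is one more tool, called after "Emit:" by a JSON object that holds its "op" and its "data". jog_arm: Moves the arm, as the interface text tells. Shift numbers are shares of 20 cm and turn numbers shares of 180 degrees, none past 1 either way. Its arguments: {"type":"object","properties":{"plan":{"type":"array","items":{"type":"object","properties":{"x":{"type":"number","minimum":-1,"maximum":1},"y":{"type":"number","minimum":-1,"maximum":1},"z":{"type":"number","minimum":-1,"maximum":1},"wx":{"type":"number","minimum":-1,"maximum":1},"wy":{"type":"number","minimum":-1,"maximum":1},"wz":{"type":"number","minimum":-1,"maximum":1}}}},"hand":{"type":"number"},"grip_force":{"type":"number"}},"required":["plan"]}

```bash
ls; mkdir -p pics; cat > h.py <<'E'
import numpy as np, cv2
from station import monitor, cams, bot, finder
from scipy.spatial.transform import Rotation as R
def snap(n,f=None,crop=None,scale=1):
    im=cams.read_camera(n)
    if f:
        o=im[:,:,::-1]
        if crop: o=o[crop[1]:crop[3],crop[0]:crop[2]]
        if scale!=1:o=cv2.resize(o,None,fx=scale,fy=scale,interpolation=cv2.INTER_CUBIC)
        cv2.imwrite('pics/'+f,o)
    return im
def back(n,uv,z,cal=None):
    c=cal or cams.get_calibration(n);E=np.array(c['extrinsics'])
    d=E[:3,:3].T@np.array([(uv[0]-c['cx'])/c['fx'],(uv[1]-c['cy'])/c['fy'],1]);o=-E[:3,:3].T@E[:3,3]
    return o+d*(z-o[2])/d[2]
def proj(n,p,cal=None):
    c=cal or cams.get_calibration(n);E=np.array(c['extrinsics'])
    q=E[:3,:3]@np.array(p)+E[:3,3];return np.array([c['fx']*q[0]/q[2]+c['cx'],c['fy']*q[1]/q[2]+c['cy']])
E
cat > a.py <<'E'
from h import *
np.set_printoptions(precision=3,suppress=True)
s=monitor.get_obs();print(s['t'],s['eef_pos'],s['tool_rot'],R.from_quat(np.roll(s['tool_rot'],-1)).as_matrix(),s['gripper_width'])
a=snap('top');b=snap('side')
cv2.imwrite('pics/0.png',cv2.resize(a[:,:,::-1],(800,600),interpolation=cv2.INTER_CUBIC));cv2.imwrite('pics/0s.png',cv2.resize(b[:,:,::-1],(800,600)))
for n in('top','side'):
    c=cams.get_calibration(n);E=np.array(c['extrinsics']);print(n,c['fx'],c['cx'],c['cy'],-E[:3,:3].T@E[:3,3],E[2,:3])
for k,z in dict(carton=0,mat=0,cutter_mid=.014,console=0,wheel_axle=.062,wheel_top=.122,flag_tab=.141,flag_pivot=.115,book1_mid=.017,book2_mid=.017,book3_mid=.017,book4_mid=.017,book5_mid=.017).items():
    r=finder.place_of('top',k)
    print(k,[(np.round(x['location']),round(x['confidence'],2),back('top',x['location'],z)[:2]) for x in r[:2]])
print(monitor.get_obs()['t'])
E
python3 a.py
```

```text
pics
0.0 [0.194 0.646 0.23 ] [-0.     0.145  0.989 -0.001] [[-0.958  0.288 -0.   ]
 [ 0.288  0.958 -0.002]
 [-0.    -0.002 -1.   ]] 1.0012052889781793
top 364.256500570614 253.3118917854782 188.49430545354483 [ 0.36  -0.063  1.177] [ 0.15  -0.024 -0.988]
side 433.705741807886 257.9766422448058 194.16204379794056 [-0.164 -1.132  1.003] [ 0.461  0.675 -0.575]
carton [(array([212., 171.]), 0.65, array([0.592, 0.044]))]
mat [(array([148., 237.]), 0.62, array([0.371, 0.238]))]
cutter_mid [(array([199., 177.]), 0.94, array([0.569, 0.086]))]
console [(array([121., 177.]), 0.66, array([0.561, 0.339]))]
wheel_axle [(array([102., 168.]), 0.96, array([0.577, 0.38 ])), (array([301., 267.]), 0.61, array([ 0.295, -0.24 ]))]
wheel_top [(array([ 92., 164.]), 0.96, array([0.576, 0.385]))]
flag_tab [(array([368., 247.]), 0.72, array([ 0.359, -0.416])), (array([116., 193.]), 0.6, array([0.492, 0.301]))]
flag_pivot [(array([125., 170.]), 0.77, array([0.562, 0.291])), (array([362., 190.]), 0.16, array([ 0.529, -0.413]))]
book1_mid [(array([288., 172.]), 0.65, array([ 0.593, -0.203]))]
book2_mid [(array([364., 190.]), 0.6, array([ 0.544, -0.449]))]
book3_mid [(array([332., 181.]), 0.88, array([ 0.569, -0.346]))]
book4_mid []
book5_mid [(array([363., 189.]), 0.71, array([ 0.547, -0.446]))]
0.75
```

View pics/0.png

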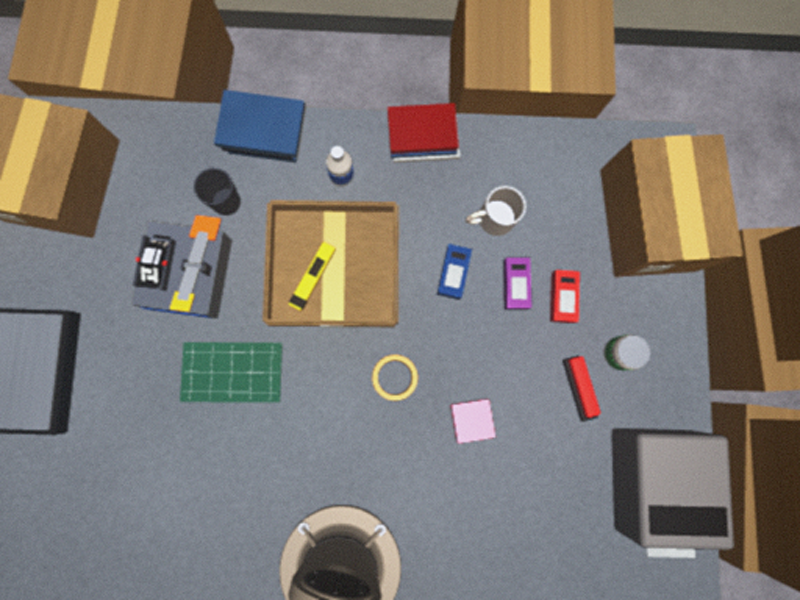

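View pics/0s.png

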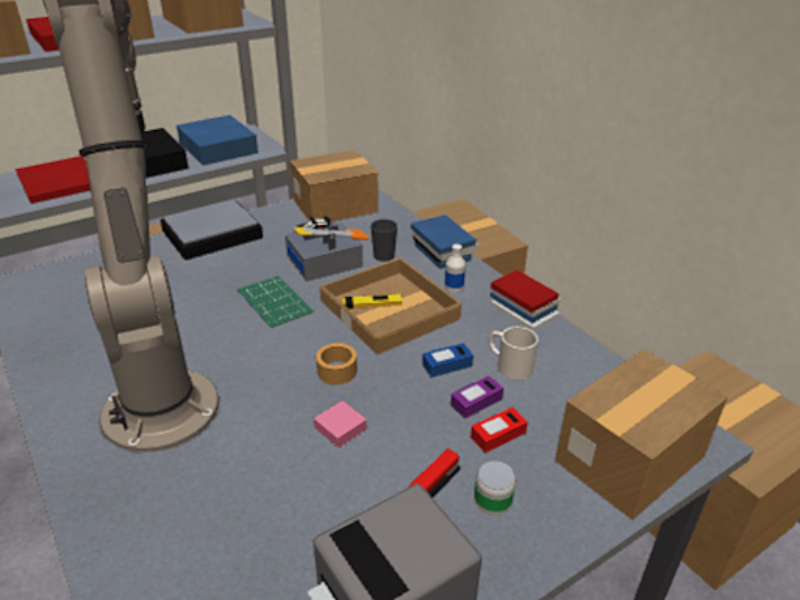

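The top view shows the carton (800‑px frame ~(332,263)), with the cutter in it at (313,275). Three books are out: blue (455,272), purple (518,283) and red (566,296). The console is at (185,265) and the mat at (231,372). The side view agrees: three books, no green or orange one. Next I'll measure orientations by colour.

```bash
cat >> h.py <<'E'
np.set_printoptions(precision=3,suppress=True)
# hue ranges (OpenCV HSV lo,hi)
HSV=dict(cutter=((24,150,110),(34,255,255)),blue=((104,110,50),(122,255,255)),purple=((135,80,60),(158,255,255)),red=((0,190,110),(4,255,255)),mat=((62,90,40),(90,255,255)))
def seg(im,k,cal,cen,z,rad=.12):
    """footprint of the colour blob near world point cen, at height z: centre, yaw of long side, sizes"""
    m=cv2.inRange(cv2.cvtColor(im,cv2.COLOR_RGB2HSV),*HSV[k])
    v,u=np.nonzero(m)
    if len(u)<20: return None
    P=np.array([back(None,(a,b),z,cal)[:2] for a,b in zip(u,v)])
    P=P[np.hypot(*(P-np.array(cen)).T)<rad]
    if len(P)<20: return None
    (c,(w,h),a)=cv2.minAreaRect((P*1000).astype(np.float32))
    if w<h: a+=90;w,h=h,w
    a=(a+90)%180-90
    return np.array(c)/1000,round(a,1),(round(w),round(h)),len(P)
def delta(p,yaw=None):
    """tool-axis shift/0.2 and wz/180 to reach world TCP p with jaw (tool y) line along yaw deg (mod 180)"""
    s=monitor.get_obs();M=R.from_quat(np.roll(s['tool_rot'],-1)).as_matrix()
    d=M.T@(np.array(p)-s['eef_pos'])/.2
    wz=0
    if yaw is not None:
        cur=np.degrees(np.arctan2(M[1,1],M[0,1]));wz=-((yaw-cur+90)%180-90)/180
    tilt=R.from_matrix(M.T@np.array([[M[0,0],M[1,0],0],[M[1,0],-M[0,0],0],[0,0,-1]]).T).as_rotvec() if 0 else None
    return d.round(3),round(wz,3)
E
cat > b.py <<'E'
from h import *
im=snap('top');cal=cams.get_calibration('top')
for k,c,z in(('cutter',(.569,.086),.023),('blue',(.593,-.203),.034),('purple',(.569,-.346),.034),('red',(.545,-.448),.034),('mat',(.371,.238),.003)):print(k,seg(im,k,cal,c,z,.16 if k=='mat' else .09))
for b in(1,2,3):print([ (k,x['bbox'],round(x['confidence'],2)) for k in('carton',) for x in finder.find_in('top',k)][:1]) if b==1 else 0
print(delta((.569,.086,.25)),monitor.get_obs()['q'])
E
python3 b.py
```

```text
cutter (array([0.569, 0.084]), -26.2, (149, 32), 343)
blue (array([ 0.587, -0.209]), -11.3, (107, 50), 313)
purple (array([ 0.566, -0.339]), 0.0, (106, 52), 384)
red (array([ 0.542, -0.438]), -1.1, (101, 45), 126)
mat (array([0.37 , 0.239]), -88.4, (197, 116), 2047)
[('carton', [169.6, 127.5, 87.7, 85.3], 0.66)]
(array([-2.601, -2.145, -0.094]), 0) [-1.387  0.477  0.022  1.555 -0.012  1.109 -0.083]
```

Emit:
{"op": "jog_arm", "data": {"plan": [{"x": -0.44, "y": -0.36, "z": -0.1}, {"x": -0.867, "y": -0.715, "z": -0.1}, {"x": -0.867, "y": -0.715, "z": -0.1}, {"x": -0.867, "y": -0.715, "z": -0.1}, {"x": -0.867, "y": -0.715, "z": -0.1}, {"x": -0.867, "y": -0.715, "z": -0.1}, {"x": -0.867, "y": -0.715, "z": -0.1}]}}

```text
invalid input at $.plan[0]: expected keys x, y, z, wx, wy, wz
```

Emit:
{"op": "jog_arm", "data": {"plan": [{"x": -0.867, "y": -0.715}, {"x": -0.867, "y": -0.715}, {"x": -0.867, "y": -0.715}, {"x": -0.867, "y": -0.715}, {"x": -0.867, "y": -0.715}, {"x": -0.867, "y": -0.715}, {"x": -0.867, "y": -0.715}]}}

```text
invalid input at $.plan[0]: expected keys x, y, z, wx, wy, wz
```

Emit:
{"op": "jog_arm", "data": {"plan": [{"x": -0.867, "y": -0.715, "wz": 0.053}, {"x": -0.867, "y": -0.715, "wz": 0.053}, {"x": -0.867, "y": -0.715, "wz": 0.053}, {"x": -0.867, "y": -0.715, "wz": 0.053}, {"x": -0.867, "y": -0.715, "wz": 0.053}, {"x": -0.867, "y": -0.715, "wz": 0.053}, {"x": -0.867, "y": -0.715, "wz": 0.053}, {"x": -0.867, "y": -0.715, "wz": 0.053}]}}

```text
invalid input at $.plan[0]: expected keys x, y, z, wx, wy, wz
```

```bash
cat > c.py <<'E'
from h import *
s=monitor.get_obs();print(s['t'],s['eef_pos'],s['q'],s['contact_force'])
cal=cams.get_calibration('wrist');im=snap('wrist','1.png')
E=np.array(cal['extrinsics']);print('cam',-E[:3,:3].T@E[:3,3],E[2,:3])
r=seg(im,'cutter',cal,(.569,.084),.023,.1);print(r)
p=finder.place_of('wrist','cutter_mid');print([(x['location'],x['confidence'],back('wrist',x['location'],.014,cal)) for x in p[:2]])
p=finder.place_of('wrist','carton');print([(x['location'],x['confidence'],back('wrist',x['location'],0.0,cal)) for x in p[:2]])
if r: print(delta((*r[0],.1),r[1]+90))
E
python3 c.py
```

```text
0.85 [0.194 0.646 0.231] [-1.387  0.477  0.022  1.555 -0.012  1.109 -0.083] [ 0.275 -0.766  0.262]
cam [0.116 0.67  0.374] [ 0.306 -0.092 -0.947]
None
[]
[]
```

Emit:
{"op": "jog_arm", "data": {"plan": [{"x": -0.44, "y": -0.36, "z": -0.1, "wx": 0, "wy": 0, "wz": 0}, {"x": -0.867, "y": -0.715, "z": -0.1, "wx": 0, "wy": 0, "wz": 0}, {"x": -0.867, "y": -0.715, "z": -0.1, "wx": 0, "wy": 0, "wz": 0}, {"x": -0.867, "y": -0.715, "z": -0.1, "wx": 0, "wy": 0, "wz": 0}, {"x": -0.867, "y": -0.715, "z": -0.1, "wx": 0, "wy": 0, "wz": 0}, {"x": -0.867, "y": -0.715, "z": -0.1, "wx": 0, "wy": 0, "wz": 0}, {"x": -0.867, "y": -0.715, "z": -0.1, "wx": 0, "wy": 0, "wz": 0}]}}

```text
t: 1.58
eef_pos: [0.3234, 0.4549, 0.2521]
tool_rot: [0.001, 0.149, 0.989, -0.0]
contact_force: [0.4, 0.4, 0.2]
gripper_width: 1.0
```

Emit:
{"op": "jog_arm", "data": {"plan": [{"x": -0.867, "y": -0.715, "z": 0, "wx": 0, "wy": 0, "wz": 0}, {"x": -0.867, "y": -0.715, "z": 0, "wx": 0, "wy": 0, "wz": 0}, {"x": -0.867, "y": -0.715, "z": 0, "wx": 0, "wy": 0, "wz": 0}, {"x": -0.867, "y": -0.715, "z": 0, "wx": 0, "wy": 0, "wz": 0}, {"x": -0.867, "y": -0.715, "z": 0, "wx": 0, "wy": 0, "wz": 0}, {"x": -0.867, "y": -0.715, "z": 0, "wx": 0, "wy": 0, "wz": 0}, {"x": -0.867, "y": -0.715, "z": 0, "wx": 0, "wy": 0, "wz": 0}]}}

```text
t: 2.17
eef_pos: [0.45, 0.2622, 0.2529]
tool_rot: [0.002, 0.154, 0.988, -0.001]
contact_force: [0.0, 0.1, 0.1]
gripper_width: 1.001
```

Emit:
{"op": "jog_arm", "data": {"plan": [{"x": -0.867, "y": -0.715, "z": 0, "wx": 0, "wy": 0, "wz": 0.053}, {"x": -0.867, "y": -0.715, "z": 0, "wx": 0, "wy": 0, "wz": 0.053}, {"x": -0.867, "y": -0.715, "z": 0, "wx": 0, "wy": 0, "wz": 0.053}, {"x": -0.867, "y": -0.715, "z": 0, "wx": 0, "wy": 0, "wz": 0.053}, {"x": -0.867, "y": -0.715, "z": 0, "wx": 0, "wy": 0, "wz": 0.053}, {"x": -0.867, "y": -0.715, "z": 0, "wx": 0, "wy": 0, "wz": 0.053}, {"x": -0.867, "y": -0.715, "z": 0, "wx": 0, "wy": 0, "wz": 0.053}, {"x": -0.867, "y": -0.715, "z": 0, "wx": 0, "wy": 0, "wz": 0.053}]}}

```text
t: 2.83
eef_pos: [0.5723, 0.0733, 0.2535]
tool_rot: [0.002, 0.236, 0.972, -0.001]
contact_force: [0.3, 0.7, 0.2]
gripper_width: 0.998
```

```bash
python3 c.py
```

```text
2.8333 [0.572 0.073 0.254] [-0.528  0.301  0.363  1.793 -0.118  1.066  0.971] [0.305 0.694 0.229]
cam [0.499 0.111 0.396] [ 0.288 -0.149 -0.946]
(array([0.569, 0.082]), -26.3, (148, 29), 2113)
[([257.7, 148.3], 0.78, array([0.569, 0.083, 0.014]))]
[([236.8, 179.7], 0.79, array([0.595, 0.04 , 0.   ]))]
(array([0.025, 0.024, 0.768]), np.float64(-0.004))
```

Emit:
{"op": "jog_arm", "data": {"plan": [{"x": 0.025, "y": 0.024, "z": 0.4, "wx": 0, "wy": 0, "wz": -0.004}, {"x": 0.025, "y": 0.024, "z": 0.85, "wx": 0, "wy": 0, "wz": -0.004}, {"x": 0.025, "y": 0.024, "z": 0.85, "wx": 0, "wy": 0, "wz": -0.004}, {"x": 0.025, "y": 0.024, "z": 0.85, "wx": 0, "wy": 0, "wz": -0.004}, {"x": 0.025, "y": 0.024, "z": 0.85, "wx": 0, "wy": 0, "wz": -0.004}, {"x": 0.025, "y": 0.024, "z": 0.85, "wx": 0, "wy": 0, "wz": -0.004}]}}

```text
t: 3.48
eef_pos: [0.5671, 0.0836, 0.0818]
tool_rot: [-0.001, 0.226, 0.974, -0.001]
contact_force: [0.7, 0.4, 0.7]
gripper_width: 0.999
```

Emit:
{"op": "jog_arm", "data": {"plan": [{"x": 0, "y": 0, "z": 0.15, "wx": 0, "wy": 0, "wz": 0}, {"x": 0, "y": 0, "z": 0.28, "wx": 0, "wy": 0, "wz": 0}, {"x": 0, "y": 0, "z": 0.34, "wx": 0, "wy": 0, "wz": 0}, {"x": 0, "y": 0, "z": 0.385, "wx": 0, "wy": 0, "wz": 0}, {"x": 0, "y": 0, "z": 0.385, "wx": 0, "wy": 0, "wz": 0}, {"x": 0, "y": 0, "z": 0.385, "wx": 0, "wy": 0, "wz": 0}]}}

```text
t: 3.98
eef_pos: [0.5682, 0.0837, 0.0063]
tool_rot: [0.0, 0.226, 0.974, -0.001]
contact_force: [0.8, 0.7, 0.5]
gripper_width: 0.999
```

Emit:
{"op": "jog_arm", "data": {"plan": [{"x": 0, "y": 0, "z": 0, "wx": 0, "wy": 0, "wz": 0}, {"x": 0, "y": 0, "z": 0, "wx": 0, "wy": 0, "wz": 0}, {"x": 0, "y": 0, "z": 0, "wx": 0, "wy": 0, "wz": 0}, {"x": 0, "y": 0, "z": 0, "wx": 0, "wy": 0, "wz": 0}, {"x": 0, "y": 0, "z": 0, "wx": 0, "wy": 0, "wz": 0}, {"x": 0, "y": 0, "z": 0, "wx": 0, "wy": 0, "wz": 0}, {"x": 0, "y": 0, "z": 0, "wx": 0, "wy": 0, "wz": 0}, {"x": 0, "y": 0, "z": 0, "wx": 0, "wy": 0, "wz": 0}], "hand": -1, "grip_force": 70}}

```text
t: 4.65
eef_pos: [0.5687, 0.0838, 0.0071]
tool_rot: [0.0, 0.226, 0.974, -0.0]
contact_force: [-0.4, 0.1, 5.7]
gripper_width: 0.331
```

Emit:
{"op": "jog_arm", "data": {"plan": [{"x": 0, "y": 0, "z": -0.1, "wx": 0, "wy": 0, "wz": 0}, {"x": 0, "y": 0, "z": -0.3, "wx": 0, "wy": 0, "wz": 0}, {"x": 0, "y": 0, "z": -0.5, "wx": 0, "wy": 0, "wz": 0}, {"x": 0, "y": 0, "z": -0.65, "wx": 0, "wy": 0, "wz": 0}, {"x": 0, "y": 0, "z": -0.65, "wx": 0, "wy": 0, "wz": 0}, {"x": 0, "y": 0, "z": -0.65, "wx": 0, "wy": 0, "wz": 0}]}}

```text
t: 5.15
eef_pos: [0.5697, 0.0843, 0.1389]
tool_rot: [0.002, 0.226, 0.974, 0.001]
contact_force: [0.0, 0.0, -2.1]
gripper_width: 0.331
```

Emit:
{"op": "jog_arm", "data": {"plan": [{"x": 0.15, "y": 0.03, "z": 0, "wx": 0, "wy": 0, "wz": 0.04}, {"x": 0.3, "y": 0.08, "z": 0, "wx": 0, "wy": 0, "wz": 0.08}, {"x": 0.45, "y": 0.12, "z": 0, "wx": 0, "wy": 0, "wz": 0.12}, {"x": 0.6, "y": 0.16, "z": 0, "wx": 0, "wy": 0, "wz": 0.16}, {"x": 0.75, "y": 0.2, "z": 0, "wx": 0, "wy": 0, "wz": 0.2}, {"x": 0.9, "y": 0.23, "z": 0, "wx": 0, "wy": 0, "wz": 0.24}, {"x": 0.98, "y": 0.25, "z": 0, "wx": 0, "wy": 0, "wz": 0.28}, {"x": 0.98, "y": 0.25, "z": 0, "wx": 0, "wy": 0, "wz": 0.32}, {"x": 0.98, "y": 0.25, "z": 0, "wx": 0, "wy": 0, "wz": 0.345}, {"x": 0.98, "y": 0.25, "z": 0, "wx": 0, "wy": 0, "wz": 0.345}, {"x": 0.98, "y": 0.25, "z": 0, "wx": 0, "wy": 0, "wz": 0.345}]}}

```text
t: 6.07
eef_pos: [0.415, 0.215, 0.1372]
tool_rot: [0.002, 0.695, 0.719, 0.0]
contact_force: [0.7, -0.0, -1.0]
gripper_width: 0.326
```

```bash
cat > d.py <<'E'
from h import *
s=monitor.get_obs();print(s['t'],s['eef_pos'],s['gripper_width'],s['contact_force'])
cal=cams.get_calibration('wrist');im=snap('wrist','2.png')
print(seg(im,'cutter',cal,s['eef_pos'][:2],s['eef_pos'][2]+.012,.1))
print(seg(im,'mat',cal,(.37,.238),.003,.2))
print(delta((.395,.225,.007),1.6))
E
python3 d.py
```

```text
6.0667 [0.415 0.215 0.137] 0.3255542015497599 [ 0.659 -0.045 -0.97 ]
(array([0.445, 0.227]), -88.1, (135, 89), 10564)
(array([0.37 , 0.237]), -88.7, (199, 118), 19752)
(array([ 0.054, -0.102,  0.652]), np.float64(0.002))
```

View pics/2.png

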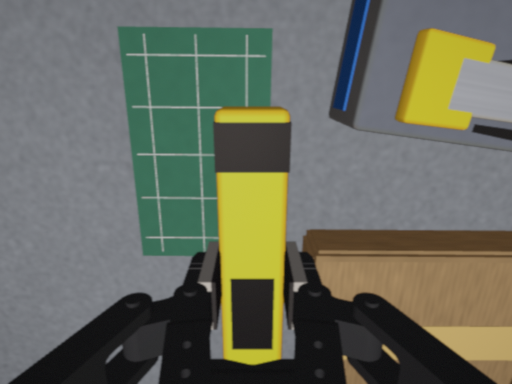

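View pics/1.png

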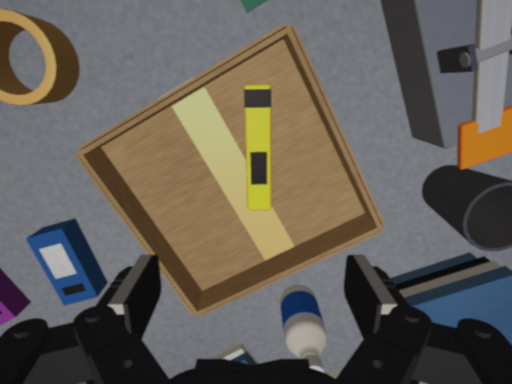

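Pictures: in 2 the cutter is held across the jaws over the mat, with its black end at (252,147). In 1 the carton corners are at about (80,150), (290,28), (380,225) and (198,312). I'll lower the cutter and release it.

Emit:
{"op": "jog_arm", "data": {"plan": [{"x": 0.054, "y": -0.102, "z": 0.15, "wx": 0, "wy": 0, "wz": 0.002}, {"x": 0.054, "y": -0.102, "z": 0.35, "wx": 0, "wy": 0, "wz": 0.002}, {"x": 0.054, "y": -0.102, "z": 0.5, "wx": 0, "wy": 0, "wz": 0.002}, {"x": 0.054, "y": -0.102, "z": 0.58, "wx": 0, "wy": 0, "wz": 0.002}, {"x": 0.054, "y": -0.102, "z": 0.62, "wx": 0, "wy": 0, "wz": 0.002}, {"x": 0.054, "y": -0.102, "z": 0.64, "wx": 0, "wy": 0, "wz": 0.002}, {"x": 0.054, "y": -0.102, "z": 0.656, "wx": 0, "wy": 0, "wz": 0.002}, {"x": 0.054, "y": -0.102, "z": 0.656, "wx": 0, "wy": 0, "wz": 0.002}, {"x": 0.054, "y": -0.102, "z": 0.656, "wx": 0, "wy": 0, "wz": 0.002}]}}

```text
t: 6.87
eef_pos: [0.3957, 0.2253, 0.007]
tool_rot: [0.002, 0.697, 0.717, 0.001]
contact_force: [-0.6, -1.1, -0.3]
gripper_width: 0.331
```

Emit:
{"op": "jog_arm", "data": {"plan": [{"x": 0, "y": 0, "z": 0, "wx": 0, "wy": 0, "wz": 0}, {"x": 0, "y": 0, "z": 0, "wx": 0, "wy": 0, "wz": 0}, {"x": 0, "y": 0, "z": 0, "wx": 0, "wy": 0, "wz": 0}, {"x": 0, "y": 0, "z": 0, "wx": 0, "wy": 0, "wz": 0}, {"x": 0, "y": 0, "z": 0, "wx": 0, "wy": 0, "wz": 0}, {"x": 0, "y": 0, "z": 0, "wx": 0, "wy": 0, "wz": 0}], "hand": 0.3}}

```text
t: 7.37
eef_pos: [0.3957, 0.2254, 0.0071]
tool_rot: [0.002, 0.697, 0.717, 0.002]
contact_force: [0.3, 0.3, -0.9]
gripper_width: 0.65
```

Emit:
{"op": "jog_arm", "data": {"plan": [{"x": 0, "y": 0, "z": -0.1, "wx": 0, "wy": 0, "wz": 0}, {"x": 0, "y": 0, "z": -0.3, "wx": 0, "wy": 0, "wz": 0}, {"x": 0, "y": 0, "z": -0.5, "wx": 0, "wy": 0, "wz": 0}, {"x": 0, "y": 0, "z": -0.7, "wx": 0, "wy": 0, "wz": 0}, {"x": 0, "y": 0, "z": -0.9, "wx": 0, "wy": 0, "wz": 0}, {"x": 0, "y": 0, "z": -1, "wx": 0, "wy": 0, "wz": 0}, {"x": 0, "y": 0, "z": -1, "wx": 0, "wy": 0, "wz": 0}, {"x": 0, "y": 0, "z": -1, "wx": 0, "wy": 0, "wz": 0}], "hand": 1}}

```text
t: 8.03
eef_pos: [0.3951, 0.226, 0.208]
tool_rot: [0.001, 0.697, 0.717, 0.003]
contact_force: [0.6, 0.3, -0.2]
gripper_width: 1.001
```

```bash
cat > e.py <<'E'
from h import *
s=monitor.get_obs();print(s['t'],s['eef_pos'],s['gripper_width'],s['contact_force'])
cal=cams.get_calibration('wrist');im=snap('wrist','3.png')
print(seg(im,'cutter',cal,s['eef_pos'][:2],.021,.11))
ct=cams.get_calibration('top');it=snap('top','3t.png')
for k,c,z in(('cutter',(.395,.225),.021),('blue',(.588,-.207),.034),('purple',(.566,-.342),.034),('red',(.543,-.445),.034)):print(k,seg(it,k,ct,c,z,.1))
from cv2 import inRange
# carton from picture 1 pose is gone: corners by top image network
print([(x['location'],x['confidence'],back('top',x['location'],0)) for x in finder.place_of('top','carton')[:1]])
print(delta((.585,-.207,.15),78.7))
E
python3 e.py
```

```text
8.0333 [0.395 0.226 0.208] 1.0009947875797784 [ 0.585  0.269 -0.162]
(array([0.396, 0.224]), -88.5, (148, 29), 2625)
cutter (array([0.395, 0.214]), -88.3, (125, 28), 334)
blue (array([ 0.587, -0.209]), -10.5, (106, 50), 310)
purple (array([ 0.566, -0.339]), 0.0, (106, 52), 384)
red (array([ 0.542, -0.438]), -1.1, (101, 45), 97)
[([212.1, 169.4], 0.86, array([0.597, 0.046, 0.   ]))]
(array([-2.183,  0.896,  0.285]), np.float64(-0.429))
```

Emit:
{"op": "jog_arm", "data": {"plan": [{"x": -0.3, "y": 0.4, "z": -0.2, "wx": 0, "wy": 0, "wz": 0}, {"x": -0.653, "y": 0.807, "z": -0.2, "wx": 0, "wy": 0, "wz": 0}, {"x": -0.653, "y": 0.807, "z": -0.2, "wx": 0, "wy": 0, "wz": 0}, {"x": -0.653, "y": 0.807, "z": -0.2, "wx": 0, "wy": 0, "wz": 0}, {"x": -0.653, "y": 0.807, "z": -0.2, "wx": 0, "wy": 0, "wz": 0}, {"x": -0.653, "y": 0.807, "z": -0.2, "wx": 0, "wy": 0, "wz": 0}, {"x": -0.653, "y": 0.807, "z": -0.2, "wx": 0, "wy": 0, "wz": 0}, {"x": -0.653, "y": 0.807, "z": -0.2, "wx": 0, "wy": 0, "wz": 0}]}}

```text
t: 8.85
eef_pos: [0.5577, 0.0984, 0.2446]
tool_rot: [0.001, 0.698, 0.716, -0.001]
contact_force: [0.0, 0.5, -0.2]
gripper_width: 0.997
```

```bash
cat > f.py <<'E'
from h import *
s=monitor.get_obs();print(s['t'],s['eef_pos'])
cal=cams.get_calibration('wrist');im=snap('wrist')
p=finder.place_of('wrist','carton');c=back('wrist',p[0]['location'],0,cal);print(c,p[0]['confidence'])
np.savez('carton.npz',im=im,K=np.array([cal['fx'],cal['fy'],cal['cx'],cal['cy']]),E=cal['extrinsics'])
# brown mask -> at rim height the outer rectangle
hsv=cv2.cvtColor(im,cv2.COLOR_RGB2HSV)
m=cv2.inRange(hsv,(8,70,30),(24,255,255));m=cv2.morphologyEx(m,cv2.MORPH_OPEN,np.ones((3,3)))
cs=max(cv2.findContours(m,cv2.RETR_EXTERNAL,cv2.CHAIN_APPROX_NONE)[0],key=cv2.contourArea)
Q=np.array([back(None,q[0],.05,cal)[:2] for q in cs])
print(cv2.minAreaRect((Q*1000).astype(np.float32)))
ov=im[:,:,::-1].copy();cv2.drawContours(ov,[cs],-1,(255,0,255),1)
cv2.imwrite('pics/4.png',ov)
print(delta((.585,-.207,.15),79.2))
E
python3 f.py
```

```text
8.85 [0.558 0.098 0.245]
[ 0.597  0.039 -0.   ] 0.64
((594.8853759765625, 41.280494689941406), (252.9381866455078, 267.6023864746094), 1.3259943723678589)
(array([-1.537,  0.094,  0.479]), np.float64(-0.431))
```

View pics/4.png

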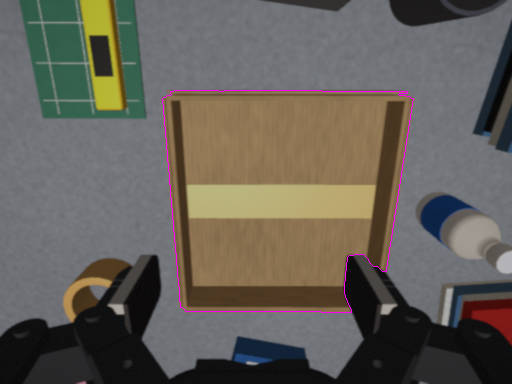

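Emit:
{"op": "jog_arm", "data": {"plan": [{"x": -0.4, "y": 0.025, "z": 0, "wx": 0, "wy": 0, "wz": -0.03}, {"x": -0.77, "y": 0.05, "z": 0, "wx": 0, "wy": 0, "wz": -0.07}, {"x": -0.95, "y": 0.06, "z": 0, "wx": 0, "wy": 0, "wz": -0.11}, {"x": -1, "y": 0.06, "z": 0, "wx": 0, "wy": 0, "wz": -0.15}, {"x": -1, "y": 0.06, "z": 0, "wx": 0, "wy": 0, "wz": -0.19}, {"x": -1, "y": 0.06, "z": 0, "wx": 0, "wy": 0, "wz": -0.23}, {"x": -1, "y": 0.06, "z": 0, "wx": 0, "wy": 0, "wz": -0.27}, {"x": -1, "y": 0.06, "z": 0, "wx": 0, "wy": 0, "wz": -0.31}, {"x": -1, "y": 0.06, "z": 0, "wx": 0, "wy": 0, "wz": -0.35}, {"x": -1, "y": 0.06, "z": 0, "wx": 0, "wy": 0, "wz": -0.39}, {"x": -1, "y": 0.06, "z": 0, "wx": 0, "wy": 0, "wz": -0.431}, {"x": -1, "y": 0.06, "z": 0, "wx": 0, "wy": 0, "wz": -0.431}]}}

```text
t: 9.95
eef_pos: [0.5743, -0.0974, 0.2452]
tool_rot: [-0.0, 0.089, 0.996, -0.001]
contact_force: [-1.1, 0.5, 1.4]
gripper_width: 0.999
```

```bash
cat > g.py <<'E'
from h import *
import sys
k,x,y=sys.argv[1],float(sys.argv[2]),float(sys.argv[3])
s=monitor.get_obs();print(s['t'],s['eef_pos'],s['q'])
cal=cams.get_calibration('wrist');im=snap('wrist',k+'.png')
r=seg(im,k,cal,(x,y),.034,.09);print(r)
n={'blue':'book1_mid','red':'book2_mid','purple':'book3_mid'}[k]
print([(x['location'],x['confidence'],back('wrist',x['location'],.017,cal)) for x in finder.place_of('wrist',n)[:2]])
for z in(.1,.007):print(delta((*r[0],z),r[1]+90))
E
python3 g.py blue .587 -.208
python3 - <<'E'
from h import *
d=np.load('carton.npz');c=dict(zip(('fx','fy','cx','cy'),d['K']),extrinsics=d['E'])
for uv in((165,91.5),(411,91.5),(181,311)):print(back(None,uv,.05,c))
E
```

```text
9.95 [ 0.574 -0.097  0.245] [-0.307  0.331  0.466  1.792 -0.167  1.059  1.613]
(array([ 0.587, -0.208]), -11.3, (109, 55), 2684)
[([163.9, 185.5], 0.82, array([ 0.589, -0.209,  0.017]))]
(array([-0.163, -0.528,  0.726]), np.float64(0.004))
(array([-0.163, -0.528,  1.191]), np.float64(0.004))
[0.469 0.17  0.05 ]
[0.715 0.177 0.05 ]
[ 0.473 -0.094  0.05 ]
```

Emit:
{"op": "jog_arm", "data": {"plan": [{"x": -0.08, "y": -0.25, "z": 0.1, "wx": 0, "wy": 0, "wz": 0.004}, {"x": -0.16, "y": -0.528, "z": 0.3, "wx": 0, "wy": 0, "wz": 0.004}, {"x": -0.16, "y": -0.528, "z": 0.6, "wx": 0, "wy": 0, "wz": 0.004}, {"x": -0.16, "y": -0.528, "z": 0.8, "wx": 0, "wy": 0, "wz": 0.004}, {"x": -0.16, "y": -0.528, "z": 0.8, "wx": 0, "wy": 0, "wz": 0.004}, {"x": -0.16, "y": -0.528, "z": 0.8, "wx": 0, "wy": 0, "wz": 0.004}, {"x": -0.16, "y": -0.528, "z": 0.8, "wx": 0, "wy": 0, "wz": 0.004}]}}

```text
t: 10.63
eef_pos: [0.5843, -0.2064, 0.0832]
tool_rot: [-0.003, 0.099, 0.995, -0.0]
contact_force: [0.9, -0.5, 1.4]
gripper_width: 1.0
```

Emit:
{"op": "jog_arm", "data": {"plan": [{"x": 0, "y": 0, "z": 0.15, "wx": 0, "wy": 0, "wz": 0}, {"x": 0, "y": 0, "z": 0.28, "wx": 0, "wy": 0, "wz": 0}, {"x": 0, "y": 0, "z": 0.35, "wx": 0, "wy": 0, "wz": 0}, {"x": 0, "y": 0, "z": 0.39, "wx": 0, "wy": 0, "wz": 0}, {"x": 0, "y": 0, "z": 0.39, "wx": 0, "wy": 0, "wz": 0}, {"x": 0, "y": 0, "z": 0.39, "wx": 0, "wy": 0, "wz": 0}]}}

```text
t: 11.13
eef_pos: [0.585, -0.2063, 0.0069]
tool_rot: [-0.002, 0.099, 0.995, -0.0]
contact_force: [0.4, -0.5, 0.1]
gripper_width: 1.004
```

Emit:
{"op": "jog_arm", "data": {"plan": [{"x": 0, "y": 0, "z": 0, "wx": 0, "wy": 0, "wz": 0}, {"x": 0, "y": 0, "z": 0, "wx": 0, "wy": 0, "wz": 0}, {"x": 0, "y": 0, "z": 0, "wx": 0, "wy": 0, "wz": 0}, {"x": 0, "y": 0, "z": 0, "wx": 0, "wy": 0, "wz": 0}, {"x": 0, "y": 0, "z": 0, "wx": 0, "wy": 0, "wz": 0}, {"x": 0, "y": 0, "z": 0, "wx": 0, "wy": 0, "wz": 0}, {"x": 0, "y": 0, "z": 0, "wx": 0, "wy": 0, "wz": 0}], "hand": -1, "grip_force": 70}}

```text
t: 11.72
eef_pos: [0.5862, -0.2072, 0.0086]
tool_rot: [-0.001, 0.099, 0.995, -0.001]
contact_force: [-1.6, 0.6, 7.6]
gripper_width: 0.569
```

Emit:
{"op": "jog_arm", "data": {"plan": [{"x": 0, "y": 0, "z": -0.1, "wx": 0, "wy": 0, "wz": 0}, {"x": 0, "y": 0, "z": -0.3, "wx": 0, "wy": 0, "wz": 0}, {"x": 0, "y": 0, "z": -0.5, "wx": 0, "wy": 0, "wz": 0}, {"x": 0, "y": 0, "z": -0.6, "wx": 0, "wy": 0, "wz": 0}, {"x": 0, "y": 0, "z": -0.6, "wx": 0, "wy": 0, "wz": 0}, {"x": 0, "y": 0, "z": -0.6, "wx": 0, "wy": 0, "wz": 0}]}}

```text
t: 12.22
eef_pos: [0.587, -0.2071, 0.1299]
tool_rot: [0.0, 0.099, 0.995, -0.001]
contact_force: [0.1, 0.1, -2.1]
gripper_width: 0.572
```

```bash
cat > slot.py <<'E'
from h import *
import sys
th=np.radians(1.2);C=np.array([.594,.041]);Rm=np.array([[np.cos(th),-np.sin(th)],[np.sin(th),np.cos(th)]])
S=dict(A=(-.056,-.06),B=(-.056,.06),C=(.056,0))
p=C+Rm@np.array(S[sys.argv[1]]);s=monitor.get_obs();print(s['t'],s['eef_pos'],s['gripper_width'],s['contact_force'],'goal',p)
for z in(.13,.014):print(delta((*p,z),91.2))
E
python3 slot.py A
```

```text
12.2167 [ 0.587 -0.207  0.13 ] 0.5718202168373698 [ 0.099  0.069 -2.124] goal [ 0.539 -0.02 ]
(array([ 0.418,  0.869, -0.002]), np.float64(-0.07))
(array([0.419, 0.87 , 0.578]), np.float64(-0.07))
```

Emit:
{"op": "jog_arm", "data": {"plan": [{"x": 0.1, "y": 0.2, "z": 0, "wx": 0, "wy": 0, "wz": -0.03}, {"x": 0.2, "y": 0.42, "z": 0, "wx": 0, "wy": 0, "wz": -0.07}, {"x": 0.32, "y": 0.65, "z": 0, "wx": 0, "wy": 0, "wz": -0.07}, {"x": 0.418, "y": 0.87, "z": 0, "wx": 0, "wy": 0, "wz": -0.07}, {"x": 0.418, "y": 0.87, "z": 0.1, "wx": 0, "wy": 0, "wz": -0.07}, {"x": 0.418, "y": 0.87, "z": 0.25, "wx": 0, "wy": 0, "wz": -0.07}, {"x": 0.418, "y": 0.87, "z": 0.4, "wx": 0, "wy": 0, "wz": -0.07}, {"x": 0.418, "y": 0.87, "z": 0.5, "wx": 0, "wy": 0, "wz": -0.07}, {"x": 0.418, "y": 0.87, "z": 0.55, "wx": 0, "wy": 0, "wz": -0.07}, {"x": 0.418, "y": 0.87, "z": 0.577, "wx": 0, "wy": 0, "wz": -0.07}, {"x": 0.418, "y": 0.87, "z": 0.577, "wx": 0, "wy": 0, "wz": -0.07}, {"x": 0.418, "y": 0.87, "z": 0.577, "wx": 0, "wy": 0, "wz": -0.07}]}}

```text
t: 13.22
eef_pos: [0.5392, -0.0205, 0.0142]
tool_rot: [0.0, -0.01, 1.0, -0.001]
contact_force: [0.7, 0.1, -2.0]
gripper_width: 0.572
```

Emit:
{"op": "jog_arm", "data": {"plan": [{"x": 0, "y": 0, "z": 0, "wx": 0, "wy": 0, "wz": 0}, {"x": 0, "y": 0, "z": 0, "wx": 0, "wy": 0, "wz": 0}, {"x": 0, "y": 0, "z": 0, "wx": 0, "wy": 0, "wz": 0}, {"x": 0, "y": 0, "z": 0, "wx": 0, "wy": 0, "wz": 0}, {"x": 0, "y": 0, "z": 0, "wx": 0, "wy": 0, "wz": 0}], "hand": 0.7}}

```text
t: 13.63
eef_pos: [0.5394, -0.0205, 0.0143]
tool_rot: [0.0, -0.01, 1.0, -0.001]
contact_force: [-0.1, -1.0, 0.5]
gripper_width: 0.848
```

Emit:
{"op": "jog_arm", "data": {"plan": [{"x": 0, "y": 0, "z": -0.1, "wx": 0, "wy": 0, "wz": 0}, {"x": 0, "y": 0, "z": -0.3, "wx": 0, "wy": 0, "wz": 0}, {"x": 0, "y": 0, "z": -0.5, "wx": 0, "wy": 0, "wz": 0}, {"x": 0, "y": 0, "z": -0.7, "wx": 0, "wy": 0, "wz": 0}, {"x": 0, "y": 0, "z": -0.9, "wx": 0, "wy": 0, "wz": 0}, {"x": 0, "y": 0, "z": -1, "wx": 0, "wy": 0, "wz": 0}, {"x": 0, "y": 0, "z": -1, "wx": 0, "wy": 0, "wz": 0}], "hand": 1}}

```text
t: 14.22
eef_pos: [0.5423, -0.0204, 0.2196]
tool_rot: [0.005, -0.01, 1.0, 0.0]
contact_force: [0.7, -0.1, -0.2]
gripper_width: 0.998
```

```bash
cat > k.py <<'E'
from h import *
it=snap('top','t2.png');ct=cams.get_calibration('top')
for k,c,z in(('purple',(.566,-.342),.034),('red',(.543,-.445),.034)):
    print(k,seg(it,k,ct,c,z,.14))
for n in('book1_mid','book2_mid','book3_mid'):print(n,[(x['confidence'],back('top',x['location'],.017)) for x in finder.place_of('top',n)[:1]])
cal=cams.get_calibration('wrist');im=snap('wrist','w2.png')
s=monitor.get_obs()
for k in('blue',):print(k,seg(im,k,cal,(.539,-.02),.039,.09))
print(s['t'],s['eef_pos'],delta((.566,-.342,.2),90))
E
python3 k.py
```

```text
purple (array([ 0.566, -0.339]), 0.0, (106, 52), 379)
red (array([ 0.498, -0.44 ]), 2.0, (189, 50), 129)
book1_mid [(0.71, array([ 0.361, -0.091,  0.017]))]
book2_mid [(0.85, array([ 0.553, -0.447,  0.017]))]
book3_mid [(0.81, array([ 0.573, -0.335,  0.017]))]
blue (array([ 0.542, -0.021]), 1.1, (105, 48), 3073)
14.4667 [ 0.538 -0.02   0.213] (array([-0.106, -1.612,  0.066]), np.float64(0.007))
```

Emit:
{"op": "jog_arm", "data": {"plan": [{"x": -0.02, "y": -0.2, "z": 0, "wx": 0, "wy": 0, "wz": 0}, {"x": -0.05, "y": -0.45, "z": 0, "wx": 0, "wy": 0, "wz": 0}, {"x": -0.05, "y": -0.8, "z": 0, "wx": 0, "wy": 0, "wz": 0}, {"x": -0.05, "y": -0.8, "z": 0, "wx": 0, "wy": 0, "wz": 0}, {"x": -0.05, "y": -0.8, "z": 0, "wx": 0, "wy": 0, "wz": 0}]}}

```text
t: 14.88
eef_pos: [0.5491, -0.1894, 0.212]
tool_rot: [-0.002, -0.005, 1.0, -0.003]
contact_force: [-0.5, 0.3, 1.4]
gripper_width: 0.999
```

Emit:
{"op": "jog_arm", "data": {"plan": [{"x": -0.05, "y": -0.4, "z": 0, "wx": 0, "wy": 0, "wz": 0}, {"x": -0.05, "y": -0.8, "z": 0, "wx": 0, "wy": 0, "wz": 0}, {"x": -0.05, "y": -0.8, "z": 0, "wx": 0, "wy": 0, "wz": 0}, {"x": -0.05, "y": -0.8, "z": 0, "wx": 0, "wy": 0, "wz": 0}, {"x": -0.05, "y": -0.8, "z": 0, "wx": 0, "wy": 0, "wz": 0}, {"x": -0.05, "y": -0.8, "z": 0, "wx": 0, "wy": 0, "wz": 0}]}}

```text
t: 15.38
eef_pos: [0.5585, -0.3529, 0.2111]
tool_rot: [-0.004, -0.002, 1.0, -0.004]
contact_force: [0.6, 0.7, 1.2]
gripper_width: 1.002
```

```bash
sed -i 's/(.1,.007)/(.09,.011)/' g.py; python3 g.py purple .566 -.342
```

```text
15.3833 [ 0.558 -0.353  0.211] [ 0.11   0.511  0.506  1.636 -0.262  1.066  2.264]
(array([ 0.567, -0.343]), 1.2, (107, 49), 3141)
[([261.5, 176.5], 0.8, array([ 0.57 , -0.344,  0.017]))]
(array([-0.038,  0.03 ,  0.606]), np.float64(-0.004))
(array([-0.041,  0.032,  1.001]), np.float64(-0.004))
```

View pics/purple.png

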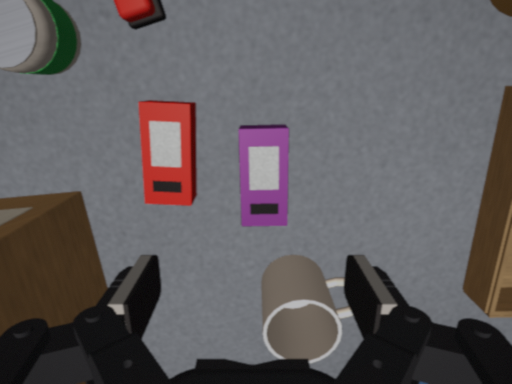

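Emit:
{"op": "jog_arm", "data": {"plan": [{"x": -0.04, "y": 0.03, "z": 0.15, "wx": 0, "wy": 0, "wz": -0.004}, {"x": -0.04, "y": 0.031, "z": 0.35, "wx": 0, "wy": 0, "wz": -0.004}, {"x": -0.04, "y": 0.031, "z": 0.55, "wx": 0, "wy": 0, "wz": -0.004}, {"x": -0.04, "y": 0.031, "z": 0.72, "wx": 0, "wy": 0, "wz": -0.004}, {"x": -0.04, "y": 0.031, "z": 0.86, "wx": 0, "wy": 0, "wz": -0.004}, {"x": -0.04, "y": 0.031, "z": 0.94, "wx": 0, "wy": 0, "wz": -0.004}, {"x": -0.04, "y": 0.031, "z": 0.99, "wx": 0, "wy": 0, "wz": -0.004}, {"x": -0.04, "y": 0.031, "z": 1, "wx": 0, "wy": 0, "wz": -0.004}, {"x": -0.04, "y": 0.031, "z": 1, "wx": 0, "wy": 0, "wz": -0.004}]}}

```text
t: 16.23
eef_pos: [0.5673, -0.3415, 0.011]
tool_rot: [-0.004, -0.012, 1.0, -0.002]
contact_force: [0.0, -0.1, 0.8]
gripper_width: 0.996
```

Emit:
{"op": "jog_arm", "data": {"plan": [{"x": 0, "y": 0, "z": 0, "wx": 0, "wy": 0, "wz": 0}, {"x": 0, "y": 0, "z": 0, "wx": 0, "wy": 0, "wz": 0}, {"x": 0, "y": 0, "z": 0, "wx": 0, "wy": 0, "wz": 0}, {"x": 0, "y": 0, "z": 0, "wx": 0, "wy": 0, "wz": 0}, {"x": 0, "y": 0, "z": 0, "wx": 0, "wy": 0, "wz": 0}, {"x": 0, "y": 0, "z": 0, "wx": 0, "wy": 0, "wz": 0}, {"x": 0, "y": 0, "z": 0, "wx": 0, "wy": 0, "wz": 0}], "hand": -1, "grip_force": 70}}

```text
t: 16.82
eef_pos: [0.5684, -0.3421, 0.0128]
tool_rot: [-0.002, -0.012, 1.0, -0.002]
contact_force: [-0.6, 0.2, 7.9]
gripper_width: 0.571
```

Emit:
{"op": "jog_arm", "data": {"plan": [{"x": 0, "y": 0, "z": -0.1, "wx": 0, "wy": 0, "wz": 0}, {"x": 0, "y": 0, "z": -0.3, "wx": 0, "wy": 0, "wz": 0}, {"x": 0, "y": 0, "z": -0.5, "wx": 0, "wy": 0, "wz": 0}, {"x": 0, "y": 0, "z": -0.65, "wx": 0, "wy": 0, "wz": 0}, {"x": 0, "y": 0, "z": -0.65, "wx": 0, "wy": 0, "wz": 0}, {"x": 0, "y": 0, "z": -0.65, "wx": 0, "wy": 0, "wz": 0}]}}

```text
t: 17.32
eef_pos: [0.5702, -0.3422, 0.1453]
tool_rot: [-0.0, -0.012, 1.0, -0.003]
contact_force: [-0.1, 0.1, -1.6]
gripper_width: 0.567
```

```bash
python3 slot.py B
```

```text
17.3167 [ 0.57  -0.342  0.145] 0.5669156043828001 [-0.143  0.069 -1.593] goal [0.537 0.1  ]
(array([0.115, 2.214, 0.062]), np.float64(0.001))
(array([0.114, 2.218, 0.642]), np.float64(0.001))
```

Emit:
{"op": "jog_arm", "data": {"plan": [{"x": 0.01, "y": 0.2, "z": 0, "wx": 0, "wy": 0, "wz": 0}, {"x": 0.03, "y": 0.45, "z": 0, "wx": 0, "wy": 0, "wz": 0}, {"x": 0.05, "y": 0.7, "z": 0, "wx": 0, "wy": 0, "wz": 0}, {"x": 0.05, "y": 1, "z": 0, "wx": 0, "wy": 0, "wz": 0}, {"x": 0.05, "y": 1, "z": 0, "wx": 0, "wy": 0, "wz": 0}, {"x": 0.05, "y": 1, "z": 0, "wx": 0, "wy": 0, "wz": 0}]}}

```text
t: 17.82
eef_pos: [0.5545, -0.1322, 0.1416]
tool_rot: [-0.003, -0.017, 1.0, -0.0]
contact_force: [0.3, 1.2, -2.2]
gripper_width: 0.569
```

Emit:
{"op": "jog_arm", "data": {"plan": [{"x": 0.02, "y": 0.25, "z": 0, "wx": 0, "wy": 0, "wz": 0}, {"x": 0.04, "y": 0.5, "z": 0, "wx": 0, "wy": 0, "wz": 0}, {"x": 0.05, "y": 0.75, "z": 0, "wx": 0, "wy": 0, "wz": 0}, {"x": 0.05, "y": 1, "z": 0, "wx": 0, "wy": 0, "wz": 0}, {"x": 0.05, "y": 1, "z": 0, "wx": 0, "wy": 0, "wz": 0}, {"x": 0.05, "y": 1, "z": 0, "wx": 0, "wy": 0, "wz": 0}]}}

```text
t: 18.32
eef_pos: [0.5357, 0.0773, 0.1398]
tool_rot: [-0.004, -0.023, 1.0, 0.002]
contact_force: [-0.5, 0.4, -0.9]
gripper_width: 0.566
```

```bash
sed -i 's/(.13,.014)/(.13,.0185)/' slot.py; python3 slot.py B
```

```text
18.3167 [0.536 0.077 0.14 ] 0.5662594481486463 [-0.457  0.4   -0.917] goal [0.537 0.1  ]
(array([-0.011,  0.112,  0.049]), np.float64(0.008))
(array([-0.016,  0.11 ,  0.607]), np.float64(0.008))
```

Emit:
{"op": "jog_arm", "data": {"plan": [{"x": -0.012, "y": 0.11, "z": 0, "wx": 0, "wy": 0, "wz": 0.008}, {"x": -0.012, "y": 0.11, "z": 0.1, "wx": 0, "wy": 0, "wz": 0.008}, {"x": -0.014, "y": 0.11, "z": 0.25, "wx": 0, "wy": 0, "wz": 0.008}, {"x": -0.014, "y": 0.11, "z": 0.4, "wx": 0, "wy": 0, "wz": 0.008}, {"x": -0.015, "y": 0.11, "z": 0.5, "wx": 0, "wy": 0, "wz": 0.008}, {"x": -0.016, "y": 0.11, "z": 0.57, "wx": 0, "wy": 0, "wz": 0.008}, {"x": -0.016, "y": 0.11, "z": 0.607, "wx": 0, "wy": 0, "wz": 0.008}, {"x": -0.016, "y": 0.11, "z": 0.607, "wx": 0, "wy": 0, "wz": 0.008}, {"x": -0.016, "y": 0.11, "z": 0.607, "wx": 0, "wy": 0, "wz": 0.008}]}}

```text
t: 19.07
eef_pos: [0.5362, 0.099, 0.0177]
tool_rot: [-0.005, -0.011, 1.0, 0.001]
contact_force: [0.0, 0.6, -1.5]
gripper_width: 0.564
```

Emit:
{"op": "jog_arm", "data": {"plan": [{"x": 0, "y": 0, "z": 0, "wx": 0, "wy": 0, "wz": 0}, {"x": 0, "y": 0, "z": 0, "wx": 0, "wy": 0, "wz": 0}, {"x": 0, "y": 0, "z": 0, "wx": 0, "wy": 0, "wz": 0}, {"x": 0, "y": 0, "z": 0, "wx": 0, "wy": 0, "wz": 0}, {"x": 0, "y": 0, "z": 0, "wx": 0, "wy": 0, "wz": 0}], "hand": 0.7}}

```text
t: 19.48
eef_pos: [0.5363, 0.0991, 0.0177]
tool_rot: [-0.005, -0.011, 1.0, 0.001]
contact_force: [0.0, 0.6, 0.3]
gripper_width: 0.847
```

Emit:
{"op": "jog_arm", "data": {"plan": [{"x": 0, "y": 0, "z": -0.1, "wx": 0, "wy": 0, "wz": 0}, {"x": 0, "y": 0, "z": -0.3, "wx": 0, "wy": 0, "wz": 0}, {"x": 0, "y": 0, "z": -0.5, "wx": 0, "wy": 0, "wz": 0}, {"x": 0, "y": 0, "z": -0.7, "wx": 0, "wy": 0, "wz": 0}, {"x": 0, "y": 0, "z": -0.9, "wx": 0, "wy": 0, "wz": 0}, {"x": 0, "y": 0, "z": -1, "wx": 0, "wy": 0, "wz": 0}, {"x": 0, "y": 0, "z": -1, "wx": 0, "wy": 0, "wz": 0}], "hand": 1}}

```text
t: 20.07
eef_pos: [0.5413, 0.0991, 0.2231]
tool_rot: [-0.0, -0.011, 1.0, 0.003]
contact_force: [0.6, 1.0, -0.1]
gripper_width: 0.997
```

```bash
cat > l.py <<'E'
from h import *
cal=cams.get_calibration('wrist');im=snap('wrist','w3.png')
s=monitor.get_obs();print(s['t'],s['eef_pos'])
for k,c in(('blue',(.54,-.02)),('purple',(.537,.1))):print(k,seg(im,k,cal,c,.039,.07))
p=finder.place_of('top','book2_mid');cams.read_camera('top');p=finder.place_of('top','book2_mid');print([(x['confidence'],back('top',x['location'],.017)) for x in p[:2]])
print(delta((.545,-.445,.2),90))
E
python3 l.py
```

```text
20.1167 [0.54  0.099 0.22 ]
blue (array([ 0.542, -0.017]), 1.0, (105, 56), 3579)
purple (array([0.535, 0.099]), 1.4, (105, 49), 3094)
[(0.69, array([ 0.549, -0.443,  0.017]))]
(array([ 0.019, -2.718,  0.077]), np.float64(0.007))
```

Emit:
{"op": "jog_arm", "data": {"plan": [{"x": 0, "y": -0.2, "z": 0, "wx": 0, "wy": 0, "wz": 0}, {"x": 0, "y": -0.45, "z": 0, "wx": 0, "wy": 0, "wz": 0}, {"x": 0, "y": -0.9, "z": 0, "wx": 0, "wy": 0, "wz": 0}, {"x": 0, "y": -0.9, "z": 0, "wx": 0, "wy": 0, "wz": 0}, {"x": 0, "y": -0.9, "z": 0, "wx": 0, "wy": 0, "wz": 0}, {"x": 0, "y": -0.9, "z": 0, "wx": 0, "wy": 0, "wz": 0}]}}

```text
t: 20.77
eef_pos: [0.5394, -0.0871, 0.2147]
tool_rot: [-0.007, -0.007, 1.0, -0.0]
contact_force: [-0.0, 0.4, -0.2]
gripper_width: 1.005
```

Emit:
{"op": "jog_arm", "data": {"plan": [{"x": 0, "y": -0.25, "z": 0, "wx": 0, "wy": 0, "wz": 0}, {"x": 0, "y": -0.45, "z": 0, "wx": 0, "wy": 0, "wz": 0}, {"x": 0, "y": -0.9, "z": 0, "wx": 0, "wy": 0, "wz": 0}, {"x": 0, "y": -0.9, "z": 0, "wx": 0, "wy": 0, "wz": 0}, {"x": 0, "y": -0.9, "z": 0, "wx": 0, "wy": 0, "wz": 0}, {"x": 0, "y": -0.9, "z": 0, "wx": 0, "wy": 0, "wz": 0}]}}

```text
t: 21.27
eef_pos: [0.5399, -0.272, 0.2134]
tool_rot: [-0.009, -0.003, 1.0, -0.002]
contact_force: [-0.8, -0.1, -0.0]
gripper_width: 0.995
```

Emit:
{"op": "jog_arm", "data": {"plan": [{"x": 0, "y": -0.25, "z": 0, "wx": 0, "wy": 0, "wz": 0}, {"x": 0, "y": -0.45, "z": 0, "wx": 0, "wy": 0, "wz": 0}, {"x": 0, "y": -0.8, "z": 0, "wx": 0, "wy": 0, "wz": 0}, {"x": 0, "y": -0.8, "z": 0, "wx": 0, "wy": 0, "wz": 0}, {"x": 0, "y": -0.8, "z": 0, "wx": 0, "wy": 0, "wz": 0}, {"x": 0, "y": -0.8, "z": 0, "wx": 0, "wy": 0, "wz": 0}]}}

```text
t: 21.77
eef_pos: [0.5399, -0.4328, 0.2119]
tool_rot: [-0.01, -0.002, 1.0, -0.001]
contact_force: [0.9, 0.6, -0.4]
gripper_width: 1.0
```

```bash
python3 g.py red .545 -.445
```

```text
21.7667 [ 0.54  -0.433  0.212] [ 0.198  0.587  0.581  1.546 -0.327  1.125  2.422]
(array([ 0.543, -0.442]), -2.2, (104, 46), 1403)
[([244.5, 172.2], 0.84, array([ 0.545, -0.442,  0.017]))]
(array([-0.019, -0.064,  0.611]), np.float64(0.015))
(array([-0.027, -0.064,  1.006]), np.float64(0.015))
```

View pics/red.png

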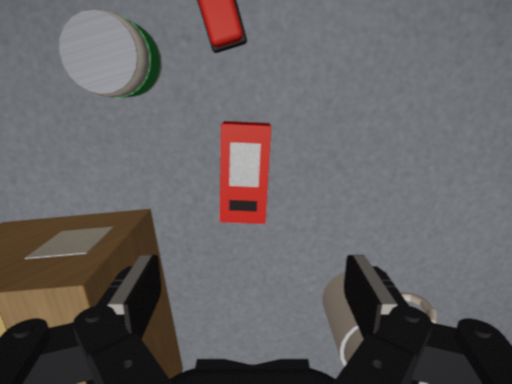

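```bash
python3 - <<'E'
from h import *
for uv in((618,275),(640,240),(603,190)):
  u=np.array(uv)/1.5625
  print([back('top',u,z)[:2] for z in(0,.1,.2)])
for z in(0,.1,.15,.2):print(z,back('wrist',(150,210),z)[:2],back('wrist',(80,286),z)[:2],back('wrist',(180,370),z)[:2])
E
```

```text
[array([ 0.596, -0.563]), array([ 0.576, -0.52 ]), array([ 0.556, -0.478])]
[array([ 0.674, -0.613]), array([ 0.648, -0.566]), array([ 0.621, -0.519])]
[array([ 0.783, -0.535]), array([ 0.747, -0.495]), array([ 0.711, -0.455])]
0 [ 0.598 -0.55 ] [ 0.703 -0.648] [ 0.838 -0.529]
0.1 [ 0.56  -0.516] [ 0.635 -0.587] [ 0.733 -0.501]
0.15 [ 0.541 -0.499] [ 0.602 -0.556] [ 0.68  -0.487]
0.2 [ 0.522 -0.483] [ 0.568 -0.526] [ 0.627 -0.473]
```

Emit:
{"op": "jog_arm", "data": {"plan": [{"x": -0.02, "y": -0.05, "z": 0.15, "wx": 0, "wy": -0.006, "wz": 0.014}, {"x": -0.022, "y": -0.05, "z": 0.35, "wx": 0, "wy": -0.006, "wz": 0.014}, {"x": -0.022, "y": -0.05, "z": 0.55, "wx": 0, "wy": -0.006, "wz": 0.014}, {"x": -0.025, "y": -0.05, "z": 0.72, "wx": 0, "wy": -0.006, "wz": 0.014}, {"x": -0.027, "y": -0.05, "z": 0.86, "wx": 0, "wy": -0.006, "wz": 0.014}, {"x": -0.027, "y": -0.05, "z": 0.94, "wx": 0, "wy": -0.006, "wz": 0.014}, {"x": -0.027, "y": -0.05, "z": 0.98, "wx": 0, "wy": -0.006, "wz": 0.014}, {"x": -0.027, "y": -0.05, "z": 1, "wx": 0, "wy": -0.006, "wz": 0.014}, {"x": -0.027, "y": -0.05, "z": 1, "wx": 0, "wy": -0.006, "wz": 0.014}]}}

```text
t: 22.62
eef_pos: [0.5442, -0.4389, 0.0126]
tool_rot: [0.0, 0.017, 1.0, -0.0]
contact_force: [0.1, 0.1, 0.5]
gripper_width: 0.998
```

Emit:
{"op": "jog_arm", "data": {"plan": [{"x": 0, "y": 0, "z": 0, "wx": 0, "wy": 0, "wz": 0}, {"x": 0, "y": 0, "z": 0, "wx": 0, "wy": 0, "wz": 0}, {"x": 0, "y": 0, "z": 0, "wx": 0, "wy": 0, "wz": 0}, {"x": 0, "y": 0, "z": 0, "wx": 0, "wy": 0, "wz": 0}, {"x": 0, "y": 0, "z": 0, "wx": 0, "wy": 0, "wz": 0}, {"x": 0, "y": 0, "z": 0, "wx": 0, "wy": 0, "wz": 0}, {"x": 0, "y": 0, "z": 0, "wx": 0, "wy": 0, "wz": 0}], "hand": -1, "grip_force": 70}}

```text
t: 23.2
eef_pos: [0.5453, -0.44, 0.0147]
tool_rot: [0.002, 0.017, 1.0, -0.001]
contact_force: [-0.5, -0.3, 5.7]
gripper_width: 0.567
```

Emit:
{"op": "jog_arm", "data": {"plan": [{"x": 0, "y": 0, "z": -0.1, "wx": 0, "wy": 0, "wz": 0}, {"x": 0, "y": 0, "z": -0.3, "wx": 0, "wy": 0, "wz": 0}, {"x": 0, "y": 0, "z": -0.5, "wx": 0, "wy": 0, "wz": 0}, {"x": 0, "y": 0, "z": -0.65, "wx": 0, "wy": 0, "wz": 0}, {"x": 0, "y": 0, "z": -0.65, "wx": 0, "wy": 0, "wz": 0}, {"x": 0, "y": 0, "z": -0.65, "wx": 0, "wy": 0, "wz": 0}]}}

```text
t: 23.7
eef_pos: [0.5458, -0.4407, 0.1474]
tool_rot: [0.004, 0.017, 1.0, -0.002]
contact_force: [-0.1, 0.3, -2.1]
gripper_width: 0.565
```

```bash
python3 slot.py C
```

```text
23.7 [ 0.546 -0.441  0.147] 0.5651926250544347 [-0.142  0.318 -2.134] goal [0.65  0.042]
(array([-0.436,  2.431,  0.079]), np.float64(-0.018))
(array([-0.432,  2.434,  0.636]), np.float64(-0.018))
```

Emit:
{"op": "jog_arm", "data": {"plan": [{"x": 0, "y": 0.2, "z": 0, "wx": 0, "wy": 0, "wz": 0}, {"x": 0, "y": 0.45, "z": 0, "wx": 0, "wy": 0, "wz": 0}, {"x": 0, "y": 0.7, "z": 0, "wx": 0, "wy": 0, "wz": 0}, {"x": 0, "y": 1, "z": 0, "wx": 0, "wy": 0, "wz": 0}, {"x": 0, "y": 1, "z": 0, "wx": 0, "wy": 0, "wz": 0}, {"x": 0, "y": 1, "z": 0, "wx": 0, "wy": 0, "wz": 0}]}}

```text
t: 24.2
eef_pos: [0.5533, -0.2301, 0.1438]
tool_rot: [0.002, 0.012, 1.0, 0.001]
contact_force: [0.0, 0.8, -2.3]
gripper_width: 0.563
```

Emit:
{"op": "jog_arm", "data": {"plan": [{"x": -0.1, "y": 0.25, "z": 0, "wx": 0, "wy": 0, "wz": 0}, {"x": -0.2, "y": 0.5, "z": 0, "wx": 0, "wy": 0, "wz": 0}, {"x": -0.3, "y": 0.75, "z": 0, "wx": 0, "wy": 0, "wz": 0}, {"x": -0.4, "y": 1, "z": 0, "wx": 0, "wy": 0, "wz": 0}, {"x": -0.43, "y": 1, "z": 0, "wx": 0, "wy": 0, "wz": 0}, {"x": -0.43, "y": 1, "z": 0, "wx": 0, "wy": 0, "wz": 0}]}}

```text
t: 24.7
eef_pos: [0.6451, -0.0246, 0.1425]
tool_rot: [0.001, 0.008, 1.0, 0.003]
contact_force: [0.3, 1.0, -1.7]
gripper_width: 0.57
```

Emit:
{"op": "jog_arm", "data": {"plan": [{"x": 0, "y": 0.2, "z": 0, "wx": 0, "wy": 0, "wz": -0.018}, {"x": 0, "y": 0.4, "z": 0, "wx": 0, "wy": 0, "wz": -0.018}, {"x": 0, "y": 0.4, "z": 0, "wx": 0, "wy": 0, "wz": -0.018}]}}

```text
t: 24.95
eef_pos: [0.6454, 0.0667, 0.1403]
tool_rot: [-0.001, -0.026, 1.0, 0.006]
contact_force: [-0.4, 2.5, -2.3]
gripper_width: 0.568
```

```bash
sed -i 's/(.13,.0185)/(.13,.0205)/' slot.py; python3 slot.py C
```

```text
24.95 [0.645 0.067 0.14 ] 0.5683442994297575 [-0.358  2.497 -2.333] goal [0.65  0.042]
(array([-0.017, -0.124,  0.05 ]), np.float64(0.01))
(array([-0.018, -0.13 ,  0.598]), np.float64(0.01))
```

Emit:
{"op": "jog_arm", "data": {"plan": [{"x": -0.017, "y": -0.125, "z": 0, "wx": 0, "wy": 0, "wz": 0.01}, {"x": -0.017, "y": -0.125, "z": 0, "wx": 0, "wy": 0, "wz": 0.01}, {"x": -0.017, "y": -0.125, "z": 0, "wx": 0, "wy": 0, "wz": 0.01}, {"x": -0.017, "y": -0.125, "z": 0, "wx": 0, "wy": 0, "wz": 0.01}]}}

```text
t: 25.28
eef_pos: [0.6494, 0.041, 0.1394]
tool_rot: [-0.002, -0.009, 1.0, 0.005]
contact_force: [-0.0, 0.2, -1.3]
gripper_width: 0.567
```

```bash
python3 slot.py C
```

```text
25.2833 [0.649 0.041 0.139] 0.5672620883197182 [-0.011  0.203 -1.329] goal [0.65  0.042]
(array([-0.003,  0.005,  0.047]), np.float64(-0.001))
(array([-0.005, -0.   ,  0.594]), np.float64(-0.001))
```

Emit:
{"op": "jog_arm", "data": {"plan": [{"x": -0.003, "y": 0.005, "z": 0.1, "wx": 0.003, "wy": -0.001, "wz": 0}, {"x": -0.003, "y": 0.003, "z": 0.25, "wx": 0.003, "wy": -0.001, "wz": 0}, {"x": -0.004, "y": 0.002, "z": 0.4, "wx": 0.003, "wy": -0.001, "wz": 0}, {"x": -0.005, "y": 0.0, "z": 0.5, "wx": 0.003, "wy": -0.001, "wz": 0}, {"x": -0.005, "y": 0.0, "z": 0.56, "wx": 0.003, "wy": -0.001, "wz": 0}, {"x": -0.005, "y": 0.0, "z": 0.594, "wx": 0.003, "wy": -0.001, "wz": 0}, {"x": -0.005, "y": 0.0, "z": 0.594, "wx": 0.003, "wy": -0.001, "wz": 0}, {"x": -0.005, "y": 0.0, "z": 0.594, "wx": 0.003, "wy": -0.001, "wz": 0}]}}

```text
t: 25.95
eef_pos: [0.6507, 0.042, 0.0215]
tool_rot: [0.0, -0.009, 1.0, 0.001]
contact_force: [-0.2, 0.0, -0.1]
gripper_width: 0.568
```

Emit:
{"op": "jog_arm", "data": {"plan": [{"x": 0, "y": 0, "z": 0, "wx": 0, "wy": 0, "wz": 0}, {"x": 0, "y": 0, "z": 0, "wx": 0, "wy": 0, "wz": 0}, {"x": 0, "y": 0, "z": 0, "wx": 0, "wy": 0, "wz": 0}, {"x": 0, "y": 0, "z": 0, "wx": 0, "wy": 0, "wz": 0}, {"x": 0, "y": 0, "z": 0, "wx": 0, "wy": 0, "wz": 0}], "hand": 0.7}}

```text
t: 26.37
eef_pos: [0.6509, 0.0421, 0.0218]
tool_rot: [0.001, -0.009, 1.0, 0.001]
contact_force: [-0.6, 0.3, -0.0]
gripper_width: 0.847
```

Emit:
{"op": "jog_arm", "data": {"plan": [{"x": 0, "y": 0, "z": -0.1, "wx": 0, "wy": 0, "wz": 0}, {"x": 0, "y": 0, "z": -0.3, "wx": 0, "wy": 0, "wz": 0}, {"x": 0, "y": 0, "z": -0.5, "wx": 0, "wy": 0, "wz": 0}, {"x": 0, "y": 0, "z": -0.7, "wx": 0, "wy": 0, "wz": 0}, {"x": 0, "y": 0, "z": -0.9, "wx": 0, "wy": 0, "wz": 0}, {"x": 0, "y": 0, "z": -1, "wx": 0, "wy": 0, "wz": 0}, {"x": 0, "y": 0, "z": -1, "wx": 0, "wy": 0, "wz": 0}, {"x": 0, "y": 0, "z": -1, "wx": 0, "wy": 0, "wz": 0}], "hand": -1}}

```text
t: 27.03
eef_pos: [0.6513, 0.0418, 0.2233]
tool_rot: [0.002, -0.009, 1.0, 0.001]
contact_force: [-0.2, 0.6, -0.4]
gripper_width: -0.0
```

```bash
cat > m.py <<'E'
from h import *
cal=cams.get_calibration('wrist');im=snap('wrist','5.png')
s=monitor.get_obs();print(s['t'],s['eef_pos'])
for k,c in(('blue',(.54,-.02)),('purple',(.537,.1)),('red',(.65,.042))):print(k,seg(im,k,cal,c,.039,.065))
it=snap('top','6.png')
for n,z in(('wheel_axle',.062),('wheel_top',.122),('flag_tab',.141),('flag_pivot',.115),('console',0)):print(n,[(round(x['confidence'],2),back('top',x['location'],z)) for x in finder.place_of('top',n)[:2]])
print(delta((.577,.385,.27),0))
E
python3 m.py
```

```text
27.0833 [0.65  0.042 0.222]
blue (array([ 0.547, -0.019]), 1.0, (93, 51), 3559)
purple (array([0.543, 0.098]), 1.5, (90, 51), 3462)
red (array([0.65 , 0.042]), 0.9, (104, 48), 1297)
wheel_axle [(0.59, array([0.572, 0.382, 0.062]))]
wheel_top [(0.79, array([0.585, 0.376, 0.122])), (0.48, array([0.521, 0.09 , 0.122]))]
flag_tab [(0.96, array([0.494, 0.305, 0.141])), (0.2, array([0.745, 0.026, 0.141]))]
flag_pivot [(0.96, array([0.565, 0.296, 0.115]))]
console [(0.68, array([0.572, 0.34 , 0.   ])), (0.51, array([ 0.36 , -0.475,  0.   ]))]
(array([ 0.335,  1.723, -0.245]), np.float64(-0.494))
```

View pics/5.png

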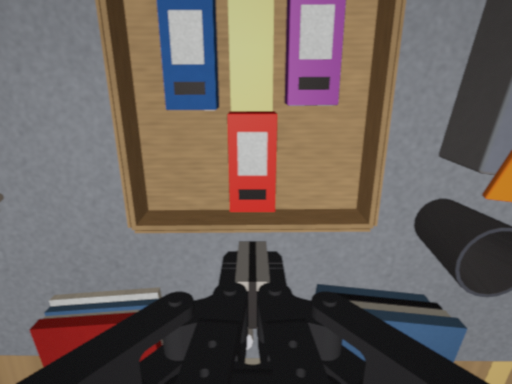

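Emit:
{"op": "jog_arm", "data": {"plan": [{"x": 0.1, "y": 0.25, "z": -0.1, "wx": 0, "wy": 0, "wz": 0}, {"x": 0.2, "y": 0.5, "z": -0.1, "wx": 0, "wy": 0, "wz": 0}, {"x": 0.26, "y": 0.86, "z": -0.1, "wx": 0, "wy": 0, "wz": 0}, {"x": 0.26, "y": 0.86, "z": -0.1, "wx": 0, "wy": 0, "wz": 0}, {"x": 0.26, "y": 0.86, "z": -0.1, "wx": 0, "wy": 0, "wz": 0}, {"x": 0.26, "y": 0.86, "z": -0.1, "wx": 0, "wy": 0, "wz": 0}, {"x": 0.26, "y": 0.86, "z": -0.1, "wx": 0, "wy": 0, "wz": 0}]}}

```text
t: 27.97
eef_pos: [0.5945, 0.2139, 0.2402]
tool_rot: [-0.001, -0.01, 1.0, 0.0]
contact_force: [0.3, -0.1, -0.9]
gripper_width: -0.001
```

Emit:
{"op": "jog_arm", "data": {"plan": [{"x": 0.1, "y": 0.25, "z": 0, "wx": 0, "wy": 0, "wz": 0.03}, {"x": 0.2, "y": 0.5, "z": 0, "wx": 0, "wy": 0, "wz": 0.044}, {"x": 0.26, "y": 0.86, "z": 0, "wx": 0, "wy": 0, "wz": 0.044}, {"x": 0.26, "y": 0.86, "z": 0, "wx": 0, "wy": 0, "wz": 0.044}, {"x": 0.26, "y": 0.86, "z": 0, "wx": 0, "wy": 0, "wz": 0.044}, {"x": 0.26, "y": 0.86, "z": 0, "wx": 0, "wy": 0, "wz": 0.044}, {"x": 0.26, "y": 0.86, "z": 0, "wx": 0, "wy": 0, "wz": 0.044}]}}

```text
t: 28.55
eef_pos: [0.5396, 0.3837, 0.2398]
tool_rot: [-0.001, 0.059, 0.998, -0.001]
contact_force: [0.6, 0.4, -0.1]
gripper_width: -0.004
```

```bash
cat > n.py <<'E'
from h import *
import sys
cal=cams.get_calibration('wrist');s=monitor.get_obs();im=snap('wrist')
print(s['t'],s['eef_pos'],s['tool_rot'])
for n,z in(('wheel_axle',.062),('wheel_top',.122),('flag_tab',.141),('flag_pivot',.115)):print(n,[(round(x['confidence'],2),np.round(x['location']),back('wrist',x['location'],z,cal)) for x in finder.place_of('wrist',n)[:1]])
cv2.imwrite('pics/%s.png'%sys.argv[1],cv2.resize(im[:,:,::-1],(800,600),interpolation=cv2.INTER_CUBIC))
E
python3 n.py 7
```

```text
28.55 [0.54  0.384 0.24 ] [-0.001  0.059  0.998 -0.001]
wheel_axle []
wheel_top [(0.58, array([249., 220.]), array([0.571, 0.377, 0.122]))]
flag_tab [(0.82, array([138., 147.]), array([0.493, 0.302, 0.141]))]
flag_pivot [(0.89, array([154., 222.]), array([0.565, 0.291, 0.115]))]
```

View pics/7.png

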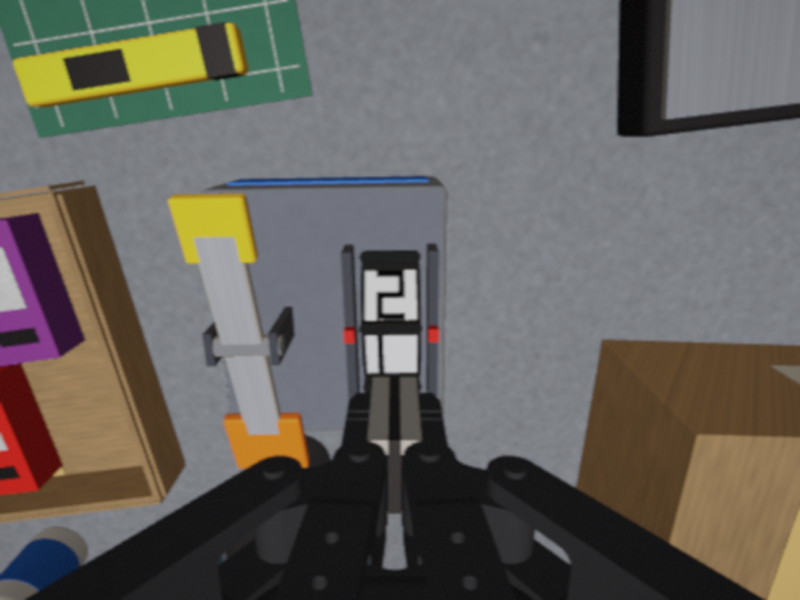

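```bash
python3 - <<'E'
from h import *
im=cams.read_camera('wrist');cal=cams.get_calibration('wrist')
hsv=cv2.cvtColor(im,cv2.COLOR_RGB2HSV)
m=cv2.inRange(hsv,(0,150,120),(6,255,255))|cv2.inRange(hsv,(174,150,120),(180,255,255))
m[:, :200]=0;m[:,300:]=0;m[:180]=0;m[240:]=0
n,_,st,ce=cv2.connectedComponentsWithStats(m)
for i in range(1,n):print(st[i],ce[i],back(None,ce[i],.104,cal),back(None,ce[i],.098,cal))
print('rib',[back(None,(250,v),z,cal)[:2] for v,z in((209,.122),(206,.122),(213,.122))])
o=im[150:250,205:295,::-1];cv2.imwrite('pics/8.png',cv2.resize(cv2.rotate(o,cv2.ROTATE_180),None,fx=5,fy=5,interpolation=cv2.INTER_CUBIC))
E
```

```text
[275 209   7   9  56] [277.839 212.893] [0.575 0.403 0.104] [0.577 0.403 0.098]
[222 210   6   9  52] [224.5   213.846] [0.57  0.353 0.104] [0.572 0.352 0.098]
rib [array([0.561, 0.378]), array([0.558, 0.379]), array([0.565, 0.378])]
```

View pics/8.png

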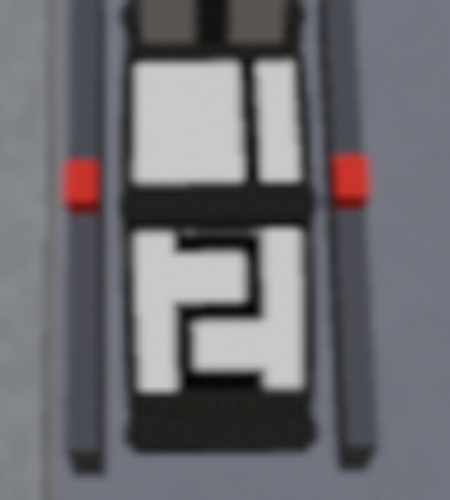

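The zoom (robot view) shows "2" on the near face, "1" on the far face and a rib slightly on the robot side of the marks, so v ≈ 1.0 rad. The target is 2.356. I'll make two strokes.

Emit:
{"op": "jog_arm", "data": {"plan": [{"x": -0.009, "y": -0.008, "z": 0.15, "wx": 0, "wy": 0, "wz": 0}, {"x": -0.009, "y": -0.008, "z": 0.32, "wx": 0, "wy": 0, "wz": 0}, {"x": -0.009, "y": -0.008, "z": 0.48, "wx": 0, "wy": 0, "wz": 0}, {"x": -0.009, "y": -0.008, "z": 0.58, "wx": 0, "wy": 0, "wz": 0}, {"x": -0.009, "y": -0.008, "z": 0.63, "wx": 0, "wy": 0, "wz": 0}, {"x": -0.009, "y": -0.008, "z": 0.644, "wx": 0, "wy": 0, "wz": 0}, {"x": -0.009, "y": -0.008, "z": 0.644, "wx": 0, "wy": 0, "wz": 0}, {"x": -0.009, "y": -0.008, "z": 0.644, "wx": 0, "wy": 0, "wz": 0}]}}

```text
t: 29.52
eef_pos: [0.5425, 0.3814, 0.1133]
tool_rot: [0.0, 0.06, 0.998, 0.001]
contact_force: [-0.2, -0.1, 1.4]
gripper_width: -0.002
```

```bash
cat > w.py <<'E'
from h import *
s=monitor.get_obs();ex=np.array([.9925,-.122]);C=np.array([.573,.378]);d=s['eef_pos'][:2]-C
print(s['t'],s['eef_pos'],'along ex mm',1000*d@ex,'lat',1000*d@np.array([.122,.9925]),s['contact_force'],s['tool_rot'])
E
python3 w.py
```

```text
29.5167 [0.543 0.381 0.113] along ex mm -30.6630763447616 lat -0.33064423779095176 [-0.151 -0.057  1.398] [0.    0.06  0.998 0.001]
```

Emit:
{"op": "jog_arm", "data": {"plan": [{"x": -0.03, "y": 0, "z": 0.011, "wx": 0, "wy": 0, "wz": 0}, {"x": -0.06, "y": 0, "z": 0.011, "wx": 0, "wy": 0, "wz": 0}, {"x": -0.09, "y": 0, "z": 0.011, "wx": 0, "wy": 0, "wz": 0}, {"x": -0.12, "y": 0, "z": 0.011, "wx": 0, "wy": 0, "wz": 0}, {"x": -0.15, "y": 0, "z": 0.011, "wx": 0, "wy": 0, "wz": 0}, {"x": -0.18, "y": 0, "z": 0.011, "wx": 0, "wy": 0, "wz": 0}, {"x": -0.2, "y": 0, "z": 0.011, "wx": 0, "wy": 0, "wz": 0}, {"x": -0.21, "y": 0, "z": 0.011, "wx": 0, "wy": 0, "wz": 0}, {"x": -0.21, "y": 0, "z": 0.011, "wx": 0, "wy": 0, "wz": 0}, {"x": -0.21, "y": 0, "z": 0.011, "wx": 0, "wy": 0, "wz": 0}]}}

```text
t: 30.35
eef_pos: [0.5849, 0.376, 0.1113]
tool_rot: [0.001, 0.061, 0.998, 0.001]
contact_force: [0.2, 1.0, 0.4]
gripper_width: -0.001
```

Emit:
{"op": "jog_arm", "data": {"plan": [{"x": 0, "y": 0, "z": -0.05, "wx": 0, "wy": 0, "wz": 0}, {"x": 0, "y": 0, "z": -0.2, "wx": 0, "wy": 0, "wz": 0}, {"x": 0.1, "y": 0, "z": -0.4, "wx": 0, "wy": 0, "wz": 0}, {"x": 0.24, "y": 0, "z": -0.4, "wx": 0, "wy": 0, "wz": 0}, {"x": 0.24, "y": 0, "z": -0.4, "wx": 0, "wy": 0, "wz": 0}, {"x": 0.24, "y": 0, "z": -0.4, "wx": 0, "wy": 0, "wz": 0}]}}

```text
t: 30.85
eef_pos: [0.5362, 0.3831, 0.1932]
tool_rot: [0.001, 0.06, 0.998, 0.002]
contact_force: [0.4, 0.1, -1.3]
gripper_width: -0.0
```

```bash
python3 w.py; python3 - <<'E'
from h import *
im=cams.read_camera('wrist');c=cams.get_calibration('wrist')
u,v=proj('wrist',(.573,.378,.115)).astype(int);print(u,v)
o=im[max(0,v-65):v+65,u-60:u+60,::-1];print(o.shape);cv2.imwrite('pics/9.png',cv2.resize(cv2.rotate(o,cv2.ROTATE_180),None,fx=4.5,fy=4.5,interpolation=cv2.INTER_CUBIC))
E
```

```text
30.85 [0.536 0.383 0.193] along ex mm -37.09431774116319 lat 0.545879319648118 [ 0.434  0.07  -1.284] [0.001 0.06  0.998 0.002]
252 246
(130, 120, 3)
```

View pics/9.png

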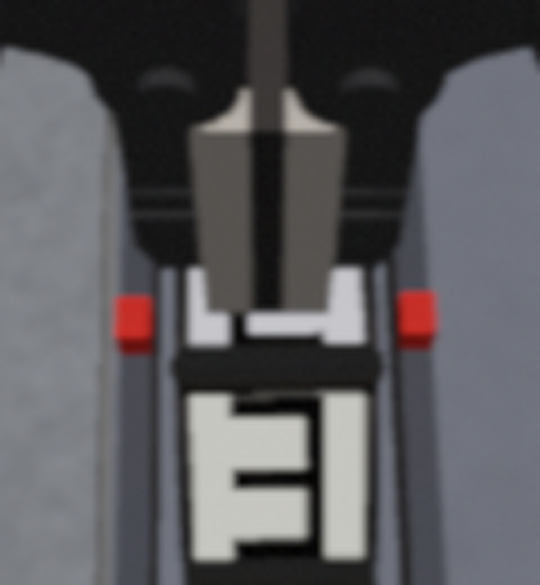

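Near face now "3", with the rib just robot-side of the marks as predicted. Second stroke.

Emit:
{"op": "jog_arm", "data": {"plan": [{"x": 0, "y": 0, "z": 0.12, "wx": 0, "wy": 0, "wz": 0}, {"x": 0, "y": 0, "z": 0.26, "wx": 0, "wy": 0, "wz": 0}, {"x": 0, "y": 0, "z": 0.37, "wx": 0, "wy": 0, "wz": 0}, {"x": 0, "y": 0, "z": 0.41, "wx": 0, "wy": 0, "wz": 0}, {"x": 0, "y": 0, "z": 0.415, "wx": 0, "wy": 0, "wz": 0}, {"x": 0, "y": 0, "z": 0.415, "wx": 0, "wy": 0, "wz": 0}, {"x": 0, "y": 0, "z": 0.415, "wx": 0, "wy": 0, "wz": 0}]}}

```text
t: 31.48
eef_pos: [0.5387, 0.3825, 0.1109]
tool_rot: [0.002, 0.061, 0.998, 0.002]
contact_force: [1.0, -0.5, -0.5]
gripper_width: 0.003
```

```bash
python3 w.py
```

```text
31.4833 [0.539 0.383 0.111] along ex mm -34.578286278750404 lat 0.31902304419348493 [ 0.964 -0.509 -0.524] [0.002 0.061 0.998 0.002]
```

Emit:
{"op": "jog_arm", "data": {"plan": [{"x": -0.03, "y": 0, "z": 0, "wx": 0, "wy": 0, "wz": 0}, {"x": -0.06, "y": 0, "z": 0, "wx": 0, "wy": 0, "wz": 0}, {"x": -0.09, "y": 0, "z": 0, "wx": 0, "wy": 0, "wz": 0}, {"x": -0.12, "y": 0, "z": 0, "wx": 0, "wy": 0, "wz": 0}, {"x": -0.145, "y": 0, "z": 0, "wx": 0, "wy": 0, "wz": 0}, {"x": -0.165, "y": 0, "z": 0, "wx": 0, "wy": 0, "wz": 0}, {"x": -0.18, "y": 0, "z": 0, "wx": 0, "wy": 0, "wz": 0}, {"x": -0.188, "y": 0, "z": 0, "wx": 0, "wy": 0, "wz": 0}, {"x": -0.193, "y": 0, "z": 0, "wx": 0, "wy": 0, "wz": 0}, {"x": -0.193, "y": 0, "z": 0, "wx": 0, "wy": 0, "wz": 0}, {"x": -0.193, "y": 0, "z": 0, "wx": 0, "wy": 0, "wz": 0}]}}

```text
t: 32.4
eef_pos: [0.577, 0.3775, 0.1109]
tool_rot: [0.002, 0.061, 0.998, 0.002]
contact_force: [0.1, -0.2, -0.0]
gripper_width: -0.0
```

Emit:
{"op": "jog_arm", "data": {"plan": [{"x": 0.02, "y": 0, "z": 0, "wx": 0, "wy": 0, "wz": 0}, {"x": 0.02, "y": 0, "z": -0.2, "wx": 0, "wy": 0, "wz": 0}, {"x": 0.1, "y": 0, "z": -0.4, "wx": 0, "wy": 0, "wz": 0}, {"x": -0.1, "y": 0, "z": -0.6, "wx": 0, "wy": 0, "wz": 0}, {"x": -0.2, "y": 0, "z": -0.6, "wx": 0, "wy": 0, "wz": 0}, {"x": -0.2, "y": 0, "z": -0.6, "wx": 0, "wy": 0, "wz": 0}, {"x": -0.2, "y": 0, "z": -0.6, "wx": 0, "wy": 0, "wz": 0}, {"x": -0.2, "y": 0, "z": -0.6, "wx": 0, "wy": 0, "wz": 0}]}}

```text
t: 33.07
eef_pos: [0.6156, 0.3723, 0.2307]
tool_rot: [0.002, 0.061, 0.998, 0.002]
contact_force: [-0.8, 0.5, 0.9]
gripper_width: 0.003
```

```bash
cat > v.py <<'E'
from h import *
import sys
im=cams.read_camera('wrist');c=cams.get_calibration('wrist')
ex=np.array([.9925,-.122]);ey=np.array([.122,.9925]);C=np.array([.573,.378])
W=lambda a,b,z:(*(C+a*ex+b*ey),z)
def P(a,b,z):return proj(None,W(a,b,z),c)
u,v=P(0,0,.115).astype(int);x0,y0=u-60,max(0,v-60)
o=im[y0:v+60,x0:u+60,::-1];f=4.5
o=cv2.resize(o,None,fx=f,fy=f,interpolation=cv2.INTER_CUBIC)
# predicted rib tops (r=60) for v = 3 up: green lines at +-.393
for th in(-.393,.393):
    a,b=[tuple(int(t) for t in (P(.06*np.sin(th),s*.018,.062+.06*np.cos(th))-[x0,y0])*f) for s in(-1,1)];cv2.line(o,a,b,(0,255,0),1)
cv2.imwrite('pics/%s.png'%sys.argv[1],cv2.rotate(o,cv2.ROTATE_180))
hsv=cv2.cvtColor(im,cv2.COLOR_RGB2HSV);m=cv2.inRange(hsv,(0,150,120),(6,255,255))|cv2.inRange(hsv,(174,150,120),(180,255,255))
q=np.zeros_like(m);q[max(0,v-40):v+45,u-40:u+40]=m[max(0,v-40):v+45,u-40:u+40]
n,_,st,ce=cv2.connectedComponentsWithStats(q);print([back(None,e,.101,c).round(3) for e in ce[1:]])
# brightness along the drum centre lines, by assumed angle on rib radius
for th in np.arange(-.8,.85,.05):
    t=[int(im[int(p[1]),int(p[0])].mean()) for s in(-.017,.017) for p in[P(.060*np.sin(th),s,.062+.060*np.cos(th))]];print(round(th,2),t,end=' ')
E
python3 w.py; python3 v.py 10
```

```text
33.0667 [0.616 0.372 0.231] along ex mm 43.0005868495501 lat -0.4826956061128209 [-0.809  0.475  0.889] [0.002 0.061 0.998 0.002]
[array([0.575, 0.403, 0.101]), array([0.57 , 0.353, 0.101])]
-0.8 [105, 124] -0.75 [88, 121] -0.7 [72, 120] -0.65 [63, 124] -0.6 [61, 122] -0.55 [63, 121] -0.5 [58, 120] -0.45 [54, 104] -0.4 [60, 99] -0.35 [96, 115] -0.3 [102, 114] -0.25 [73, 115] -0.2 [80, 114] -0.15 [87, 109] -0.1 [88, 111] -0.05 [95, 110] 0.0 [100, 109] 0.05 [100, 79] 0.1 [102, 86] 0.15 [107, 85] 0.2 [113, 85] 0.25 [118, 93] 0.3 [98, 57] 0.35 [81, 94] 0.4 [114, 107] 0.45 [123, 83] 0.5 [125, 99] 0.55 [125, 120] 0.6 [125, 125] 0.65 [126, 125] 0.7 [127, 98] 0.75 [128, 92] 0.8 [127, 69]
```

View pics/10.png

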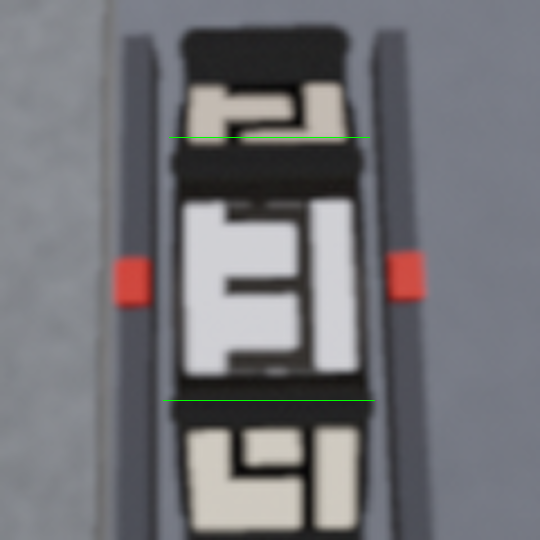

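```bash
cat > fit.py <<'E'
from h import *
from scipy.optimize import minimize
im=cams.read_camera('wrist');c=cams.get_calibration('wrist');g=im.mean(2)
ex=np.array([.9925,-.122]);ey=np.array([.122,.9925]);C=np.array([.5725,.378])
def P(a,b,z):return proj(None,(*(C+a*ex+b*ey),z),c)
def edges(th,s):
    q=[];t=np.array([np.cos(th),-np.sin(th)]);d=np.array([np.sin(th),np.cos(th)])
    for r in(.046,.060):
        for k in(-.004,.004):
            w=r*d+k*t;q.append(P(w[0],s,.062+w[1]))
    q=np.array(q);return q[:,1].min(),q[:,1].max()
for s in(-.0135,.0150):
    a,b=P(-.06,s,.11),P(.06,s,.11);n=600
    pts=np.linspace(a,b,n).astype(np.float32)
    L=cv2.remap(g.astype(np.float32),pts[None,:,0],pts[None,:,1],cv2.INTER_LINEAR)[0]
    dk=L<90;e=np.nonzero(np.diff(dk.astype(int)))[0];print(s,'transitions rows',[round(float(pts[i,1]),1) for i in e])
    for v in(-.12,-.08,-.04,0,.04):print('  dv',v,[np.round(edges(th+v,s),1) for th in(-.393,.393)])
E
python3 fit.py
```

```text
-0.0135 transitions rows [62.3, 77.5, 100.8, 112.5, 151.5, 163.9, 176.7, 189.4]
  dv -0.12 [array([ 91.9, 109.6]), array([144.3, 161. ])]
  dv -0.08 [array([ 94.8, 111.8]), array([146.4, 163.5])]
  dv -0.04 [array([ 97.6, 114.1]), array([148.4, 165.9])]
  dv 0 [array([100.6, 116.4]), array([150.4, 168.2])]
  dv 0.04 [array([103.6, 118.7]), array([152.3, 170.3])]
0.015 transitions rows [82.1, 117.3, 150.2, 164.7, 168.7, 171.2, 175.2, 188.6]
  dv -0.12 [array([ 92. , 109.6]), array([144.3, 161. ])]
  dv -0.08 [array([ 94.8, 111.8]), array([146.4, 163.5])]
  dv -0.04 [array([ 97.7, 114.1]), array([148.4, 165.9])]
  dv 0 [array([100.6, 116.4]), array([150.4, 168.2])]
  dv 0.04 [array([103.7, 118.7]), array([152.3, 170.3])]
```

```bash
sed -i 's/(.046,.060)/(.052,.060)/' fit.py; python3 fit.py | grep -v '^0.015' | head -6
```

```text
-0.0135 transitions rows [62.5, 78.0, 101.2, 113.0, 151.9, 164.4, 177.1, 189.9]
  dv -0.12 [array([ 91.9, 106.2]), array([147.5, 161. ])]
  dv -0.08 [array([ 94.7, 108.8]), array([149.9, 163.5])]
  dv -0.04 [array([ 97.6, 111.4]), array([152.2, 165.8])]
  dv 0 [array([100.6, 114. ]), array([154.5, 168.1])]
  dv 0.04 [array([103.6, 116.7]), array([156.6, 170.3])]
```

```bash
cat > chk.py <<'E'
from h import *
import sys
it=snap('top',sys.argv[1]+'.png',(80,110,400,290),2.4);ct=cams.get_calibration('top')
for k,c,z,r in(('cutter',(.395,.225),.021,.11),('blue',(.539,-.02),.039,.08),('purple',(.537,.1),.039,.08),('red',(.65,.042),.039,.08)):print(k,seg(it,k,ct,c,z,r))
s=monitor.get_obs();print(s['t'],s['eef_pos'],delta((.497,.302,.19)),delta((.494,.302,.09)))
E
python3 chk.py 11
```

```text
cutter (array([0.395, 0.224]), -88.3, (147, 28), 337)
blue (array([ 0.542, -0.019]), 2.0, (102, 44), 273)
purple (array([0.534, 0.1  ]), 2.0, (102, 50), 355)
red (array([0.648, 0.042]), 2.4, (102, 45), 181)
33.2667 [0.615 0.373 0.23 ] (array([ 0.544, -0.423,  0.198]), 0) (array([ 0.56 , -0.426,  0.698]), 0)
```

View pics/11.png

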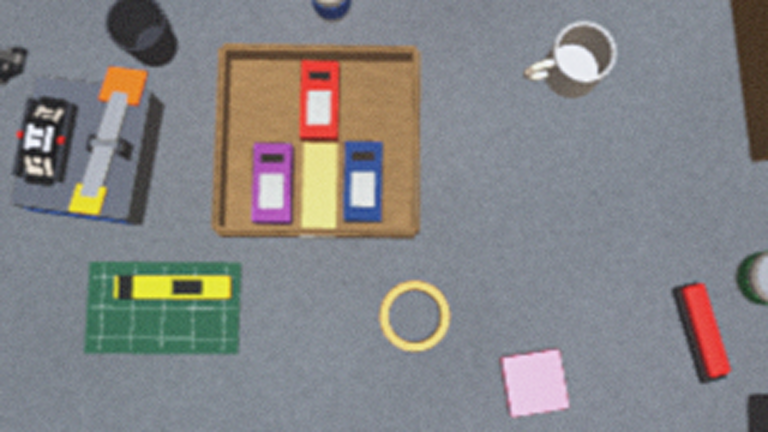

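Emit:
{"op": "jog_arm", "data": {"plan": [{"x": 0.2, "y": -0.15, "z": 0, "wx": 0, "wy": 0, "wz": 0}, {"x": 0.4, "y": -0.3, "z": 0, "wx": 0, "wy": 0, "wz": 0}, {"x": 0.552, "y": -0.424, "z": 0.1, "wx": 0, "wy": 0, "wz": 0}, {"x": 0.552, "y": -0.424, "z": 0.2, "wx": 0, "wy": 0, "wz": 0}, {"x": 0.552, "y": -0.424, "z": 0.2, "wx": 0, "wy": 0, "wz": 0}, {"x": 0.552, "y": -0.424, "z": 0.2, "wx": 0, "wy": 0, "wz": 0}, {"x": 0.552, "y": -0.424, "z": 0.2, "wx": 0, "wy": 0, "wz": 0}]}}

```text
t: 33.85
eef_pos: [0.4958, 0.3029, 0.1902]
tool_rot: [0.002, 0.06, 0.998, 0.002]
contact_force: [1.4, -0.6, 0.3]
gripper_width: 0.002
```

```bash
python3 - <<'E'
from h import *
s=monitor.get_obs();print(s['t'],s['eef_pos'],delta((.495,.3025,.145)),delta((.495,.3025,.094)))
E
```

```text
33.85 [0.496 0.303 0.19 ] (array([ 0.005, -0.003,  0.226]), 0) (array([ 0.006, -0.004,  0.481]), 0)
```

Emit:
{"op": "jog_arm", "data": {"plan": [{"x": 0.005, "y": 0, "z": 0.12, "wx": 0, "wy": 0, "wz": 0}, {"x": 0.005, "y": 0, "z": 0.2, "wx": 0, "wy": 0, "wz": 0}, {"x": 0.005, "y": 0, "z": 0.25, "wx": 0, "wy": 0, "wz": 0}, {"x": 0.005, "y": 0, "z": 0.3, "wx": 0, "wy": 0, "wz": 0}, {"x": 0.005, "y": 0, "z": 0.35, "wx": 0, "wy": 0, "wz": 0}, {"x": 0.005, "y": 0, "z": 0.39, "wx": 0, "wy": 0, "wz": 0}, {"x": 0.005, "y": 0, "z": 0.43, "wx": 0, "wy": 0, "wz": 0}, {"x": 0.005, "y": 0, "z": 0.455, "wx": 0, "wy": 0, "wz": 0}, {"x": 0.005, "y": 0, "z": 0.47, "wx": 0, "wy": 0, "wz": 0}, {"x": 0.005, "y": 0, "z": 0.48, "wx": 0, "wy": 0, "wz": 0}, {"x": 0.005, "y": 0, "z": 0.48, "wx": 0, "wy": 0, "wz": 0}, {"x": 0.005, "y": 0, "z": 0.48, "wx": 0, "wy": 0, "wz": 0}]}}

```text
t: 34.85
eef_pos: [0.4967, 0.3039, 0.0992]
tool_rot: [0.003, 0.06, 0.998, 0.004]
contact_force: [-14.7, -6.0, 47.2]
gripper_width: -0.001
```

Emit:
{"op": "jog_arm", "data": {"plan": [{"x": 0, "y": 0, "z": -0.1, "wx": 0, "wy": 0, "wz": 0}, {"x": 0, "y": 0, "z": -0.3, "wx": 0, "wy": 0, "wz": 0}, {"x": 0, "y": 0, "z": -0.5, "wx": 0, "wy": 0, "wz": 0}, {"x": 0, "y": 0, "z": -0.7, "wx": 0, "wy": 0, "wz": 0}, {"x": 0, "y": 0, "z": -0.9, "wx": 0, "wy": 0, "wz": 0}, {"x": 0, "y": 0, "z": -0.9, "wx": 0, "wy": 0, "wz": 0}, {"x": 0, "y": 0, "z": -0.9, "wx": 0, "wy": 0, "wz": 0}, {"x": 0, "y": 0, "z": -0.9, "wx": 0, "wy": 0, "wz": 0}]}}

```text
t: 35.52
eef_pos: [0.4953, 0.3023, 0.2786]
tool_rot: [0.002, 0.06, 0.998, 0.004]
contact_force: [-0.5, -0.4, -0.9]
gripper_width: 0.001
```

```bash
python3 chk.py 12; python3 n.py 13
```

```text
cutter (array([0.395, 0.225]), -88.3, (149, 28), 341)
blue (array([ 0.542, -0.019]), 2.0, (102, 44), 274)
purple (array([0.534, 0.1  ]), 2.0, (102, 50), 354)
red (array([0.648, 0.042]), 2.4, (102, 45), 177)
35.5667 [0.495 0.302 0.278] (array([-0.009, -0.002,  0.439]), 0) (array([ 0.007, -0.007,  0.939]), 0)
35.5667 [0.495 0.302 0.278] [0.002 0.06  0.998 0.003]
wheel_axle [(0.74, array([318., 212.]), array([0.57 , 0.374, 0.062]))]
wheel_top [(0.91, array([331., 238.]), array([0.574, 0.375, 0.122]))]
flag_tab [(0.78, array([252., 164.]), array([0.481, 0.304, 0.141]))]
flag_pivot [(0.85, array([251., 236.]), array([0.565, 0.293, 0.115]))]
```

View pics/13.png

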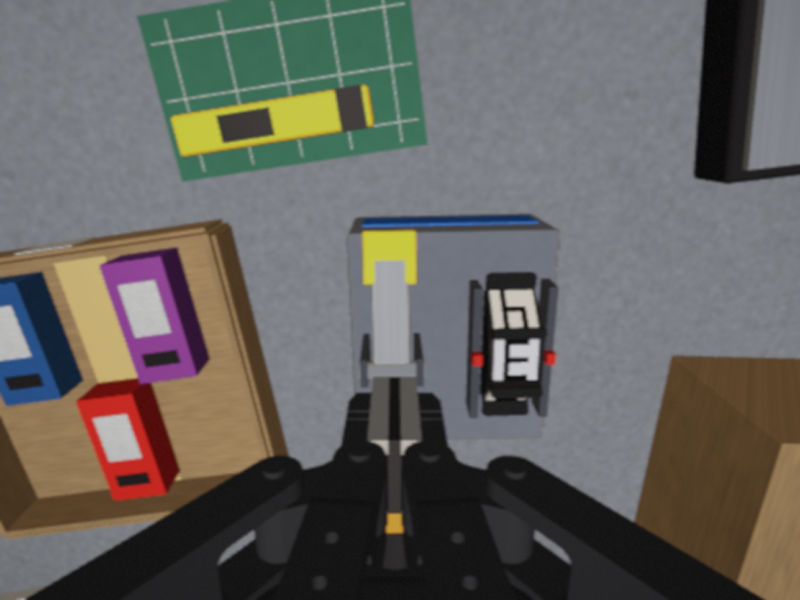

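```bash
python3 - <<'E'
from h import *
snap('side','14.png',(150,110,310,230),5)
for n,z in(('flag_tab',.097),):print([(x['confidence'],x['location']) for x in finder.place_of('side',n)[:1]],'expected down/up',proj('side',(.493,.302,.097)),proj('side',(.495,.302,.141)))
E
```

```text
[(0.6, [193.3, 157.1])] expected down/up [194.012 155.983] [193.681 146.48 ]
```

View pics/14.png

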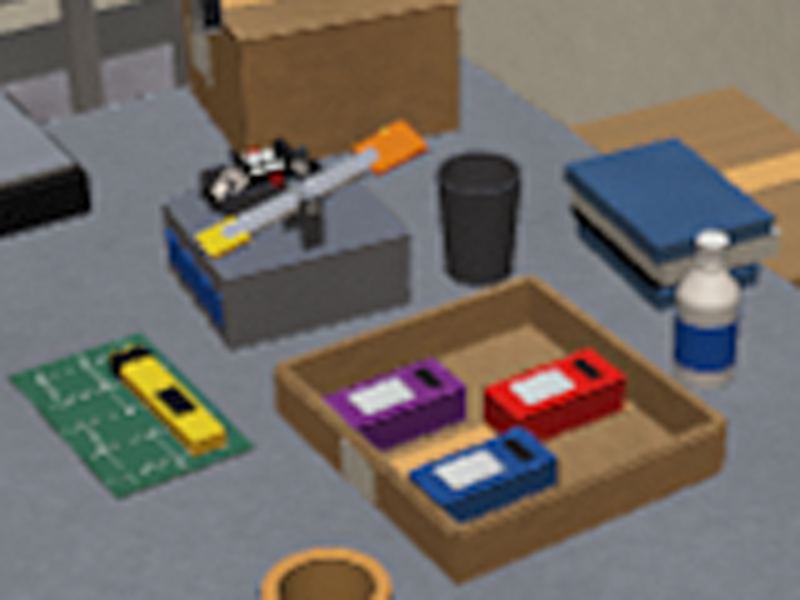

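The side view shows the tab right down (pixel 157, expected 156), the flag up, three books flat in the carton and the cutter flat on the mat. I'm handing in.

```bash
python3 -c "
from station import bot
print(bot.hand_in())"
```

```text
the job is handed in; nothing more can be done
None
```

The job is handed in at about 36 s on the robot clock. The cutter lies flat on the mat, and all three books on the bench (blue, purple, red) lie flat and side by side in the carton. After that I rolled the wheel from between 1 and 2 to 3. Last, I pressed the tab down to its stop.

- **Last pictures (top, wrist and side):** the cutter and books were where I placed them. The "3" stands between the red marks, the tab is at its fully-down height, and the flag is up. The gripper was clear of everything.
- **Wheel reading:** my measurements disagreed slightly. One rib fitted exactly at 3 and the other about 0.05 rad short, so I estimate it stands about 0.03 rad short. I left it there.
- **Press force:** pressing the tab against its stop read 47 N at the wrist, through the fingertips. That is below the 120 N wrist limit. The 40 N limit is for the arm and gripper body, and I took it not to cover the fingertips.

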